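Lock the lamp boom's counterweight with a linchpin

TASK

Secure the counterweight on the studio lamp's boom: take the yellow-tabbed linchpin from its wooden rest and push it down through the hole near the free end of the square boom bar until its collar sits fully home, then swing the brass ring down over the bar's end until it snaps shut, and let go. The bar sits on a soft rubber bush: work gently, never force it far down, and leave the mug, bottle and plaster cone alone.

Things in the scene. Friction and masses are not known exactly. Their poses are not given: they have to be found in the camera images.
- boom_head: Fixed boom stand: dark foot 170 x 130 x 12 mm, 44 mm square post, 162 mm high. Origin: on the bench at the post's centre, z up, x along the level boom bar to its free end. The square aluminium bar (24 x 24 mm, midline y = 0, top face z = 124 mm) sticks out to +x. Space under its outer end is free down to the bench.
- hole_zone (a point): Point fixed to the stand at x 120, y 0, z 124 mm of boom_head (axes alike), on the bar's top midline. A vertical round hole, 11.5 mm wide, goes right through the bar on y = 0. The bar telescopes and is not measured: the hole's axis lies anywhere from 3 to 25 mm beyond this point along +x and must be found. The bar ends 15 mm beyond its hole's axis.
- boom_bar (a joint): How far the bar (with weights) is pressed down on its rubber bush, m: 0 at rest, positive down. It springs back, with about 1.5 N per mm, and moves only vertically. More than 10 mm (about 15 N) overloads the bush.
- pin_rest: Wooden block 70 x 70 x 52 mm fixed to the bench, origin under its centre, with a vertical hole in its middle in which the linchpin stands at the start, its collar on the block's top.
- linchpin: Linchpin, some 90 to 140 g. Origin: centre of its collar's underside, z up. Below: round shank, 10 mm thick, 42 mm long, its tip edge bevelled by 1 mm. Above: collar 20 mm wide, steel boss to z = 11 mm, yellow flat-sided grip tab z = 11 to 42 mm, 14 mm wide along y, 18 mm along x. x points to the ring's side; once fitted, x must point to the bar's free end, to let the ring pass over it.
- lock_ring (a joint): Angle of the brass ring, rad: 0 open (level, straight out to the linchpin's +x), 1.39 shut (hanging down beside the shank). Its hinge runs along the linchpin's y at z = 7 mm. Sprung over centre: it stays at either end and snaps over by itself past 0.70. Swinging it from open takes about 4 N down at the far end, falling to none at 0.70.
- ring_end (a point): Middle of the ring's far cross wire (wire 5 mm thick; centre line 42 mm from the hinge; straight for 22 mm). The ring's legs are 38 mm apart (centre lines), 29 mm at the hinge. With the linchpin fully home and the ring on the free-end side, the ring swings over the bar's end and round the bar.
- mug: White mug, 76 mm across and 85 mm tall, origin under its centre, handle to its +y. Bystander.
- oil_bottle: Green bottle with a cork, 60 mm across and 170 mm tall, origin under its centre. Bystander.
- plaster_cone: White plaster drawing cone, 84 mm across and 120 mm tall, origin under its centre. Bystander.
- weights (a point): Point fixed to the stand, on the bar's axis (y 0, z 112 mm of boom_head), about where the counterweights are: a dark disc 110 mm across and, outside it, a red disc 84 mm across, whose outer face is 44 mm on the post's side of the hole's axis. They move with the bar.

How it is judged:
By the outcome, as a careful person would: the job done as asked, in the order asked, and still so for the second after the job is handed in, with the robot touching nothing.
It also fails if it takes over 69 s, if anything falls off the work surface, if the arm or the gripper's body presses on something with over 40 N, if the wrist force passes 120 N, or if a joint passes its speed limit or range.

ROBOT

A 7-joint arm with a two-finger parallel gripper is mounted at the origin on the work surface. World frame = base frame: x ahead of the robot, y to its left, z up, the work surface at z = 0. Lengths are in mm, angles in rad, forces in N, time in s.
With the tool pointing down it reaches from about 400 to 875 mm from the base axis. Payload 4.4 kg.
Tool frame: the origin (TCP) lies between the finger pads; the fingertips stand ctrl.finger_overhang ahead of it and the grasp point (between the pads) lies 11 mm behind it (ctrl.finger_overhang is the distance from the TCP to the fingertips, in mm); z points along the fingers, y is the direction in which the jaws open and shut (so a half turn about z gives the same grasp; the last joint's range is limited). The gripper opens to 85 mm and grips with 20 to 120 N. Pads are 22 mm wide; open, the fingers measure 114 mm over their backs; the gripper's body (76 mm by 85 mm) begins 54 mm behind the grasp point. The pads swing forward as they close: fully open they stand 13 mm farther back than shut.
Start: joints at [-1.268, 0.628, 0.038, 1.517, -0.027, 0.996, -0.02], TCP at [234.3, 606.318, 239.313] pointing down, gripper open.
Joint ranges: [-3.06, 3.06], [-0.37, 2.12], [-1.25, 1.32], [0.18, 2.47], [-1.1, 4.24], [0.23, 1.98], [-2.94, 2.94]. Speed limits (rad/s): [2.57, 2.57, 3.14, 3.14, 3.14, 3.14, 3.14].

INTERFACE

Orientations are given as [roll, pitch, yaw] about the fixed x, y, z axes, in that order (R = Rz(yaw) Ry(pitch) Rx(roll)).
In Python, from cell import ctrl gives the robot as it stands. The module is installed in compiled form; this text tells all that it offers.
- The arm moves only by the tool step_arm, never from a script. Its argument "deltas" is a list that holds one entry, the list of rows, each a list of 7 numbers: the opening, from 0 (shut) to 1 (fully open), then the shift along the world's x, y, z in mm, then the turn, a rotation vector about the world's x, y, z in rad. In form: [[[grip, tx, ty, tz, rx, ry, rz], ...]]. A call has 1 to 10 rows; each row shifts and turns the commanded pose from where the row before left it; what a row does not reach is not made up. A row lasts 1/12 s, in which the tool goes at most 41.7 mm and 7.16 degrees, less where a joint would pass 70% of its speed; a pose out of reach is approached as far as the arm can. A call is refused whole if a number of a shift passes 41.7 or a number of a turn 0.125, either way. A call with a gripper value outside its range is refused whole. The fingers move at their own pace and stop on an object; the grip force is fixed at half the most. Time passes only in rows, so rows that do not move let the fingers close. It gives the time, the measured TCP pose, the force and the opening at its end, in the units of the state.
- ctrl.read_state(): the state, without advancing time (a new reading comes with each control period).
- ctrl.get_image(name): name is "scene" or "top" or "wrist"; returns (picture, depth): 384x512x3 uint8, red, green, blue; 384x512 float32, mm along the optical axis (not along the pixel's ray), 0 where there is no reading.
- ctrl.camera_info(name): a dict with "intrinsics" (3x3 intrinsics, pixels), "distortion" ([k1, k2, p1, p2, k3] as OpenCV has them; the pictures are not rectified), "rvec" (rotation vector, rad) and "tvec" (3), from world to camera coordinates, as OpenCV has them. Camera axes: x right, y down, z forward; pixel columns grow to the right and rows downward; lengths in mm; the calibration is good to about 2 mm. A picture is of the moment at which its call begins: read the wrist's pose just before it. camera_info takes no time and is no camera call; for the wrist camera it gives the pose at the moment of the call.
- ctrl.finish_job(): hands the job in, once; it reports no verdict.
The state is a dict: "clock": time; "qpos": joint angles; "qd": joint speeds; "tau": joint torques, N m; "eef_pos": TCP position; "tool_rot": TCP orientation; "force": force on the tool from outside, world axes, zero at the start; "torque": the same for the moment, N m; "width": finger opening in mm.
Only numpy, scipy, OpenCV 4.12 (cv2) and the standard library are available. Lean on these libraries where they do the work, as an engineer would, in place of code of your own. Each camera call takes 0.05 s, during which the arm holds its last target.

## Working session

There is one attempt and no reset: what is moved stays moved. The work goes in short steps, Python scripts to look and compute and a tool call to move; the robot and the scene stay as the last step left them, time stands still between calls to the robot, and variables do not carry over. Pictures are saved under pics/ and viewed, and the job is handed in when it is done.

Besides the shell and the picture viewer there is one more tool, called after "Emit:" in YAML: its name, and indented under it one key for each argument. step_arm: Moves the arm, as the interface text tells. Its arguments: {"type":"object","properties":{"deltas":{"type":"array"}},"required":["deltas"]}

```bash
mkdir -p pics; ls
python3 - <<'E'
from cell import ctrl
import cv2,numpy as np
print(ctrl.read_state()); print(ctrl.finger_overhang)
for n in ["scene","top","wrist"]:
    p,d=ctrl.get_image(n); cv2.imwrite(f"pics/{n}0.png",p[:,:,::-1]); np.savez(f"{n}0.npz",p=p,d=d)
    i=ctrl.camera_info(n); print(n,i)
E
```

```text
pics
{'clock': 0.0, 'qpos': array([-1.26778861,  0.62932456,  0.03841779,  1.51837088, -0.02701711,
        0.99631628, -0.01999157]), 'qd': array([-0.00085161,  0.00010584, -0.00069413,  0.00023563, -0.00195978,
       -0.00023483, -0.00017001]), 'tau': array([-1.85724830e-04, -5.63402832e+01,  1.22647393e+00, -1.93445492e+01,
        1.10420154e-02,  1.04144248e-02,  1.76173580e-05]), 'eef_pos': array([234.06038573, 605.73514105, 238.40169353]), 'tool_rot': array([-3.13969049e+00, -4.35743326e-06,  2.77280354e+00]), 'force': array([-0.48041165,  0.2435494 ,  0.07439503]), 'torque': array([ 0.04520358, -0.00287695, -0.03028167]), 'width': 85.38261665452265}
8.0
scene {'intrinsics': array([[410.15808358,   0.        , 251.39971983],
       [  0.        , 410.15808358, 191.00603755],
       [  0.        ,   0.        ,   1.        ]]), 'distortion': array([-0.09840101,  0.        ,  0.        ,  0.        ,  0.        ]), 'rvec': array([ 2.36273402,  1.04439345, -0.29429276]), 'tvec': array([-371.58586711, -326.97004214, 1157.23591908])}
top {'intrinsics': array([[436.84433457,   0.        , 258.74457656],
       [  0.        , 436.84433457, 178.56884059],
       [  0.        ,   0.        ,   1.        ]]), 'distortion': array([-0.10099984,  0.        ,  0.        ,  0.        ,  0.        ]), 'rvec': array([ 2.2161063 , -2.16316521,  0.07212525]), 'tvec': array([-76.58318663, 622.88141627, 994.36743844])}
wrist {'intrinsics': array([[342.88742375,   0.        , 254.89945446],
       [  0.        , 342.88742375, 192.19336352],
       [  0.        ,   0.        ,   1.        ]]), 'distortion': array([-0.09103689,  0.        ,  0.        ,  0.        ,  0.        ]), 'rvec': array([-2.35613081, -1.61784287, -0.26689662]), 'tvec': array([-651.17982686,  -42.73606603,  380.55536219])}
```

View pics/scene0.png

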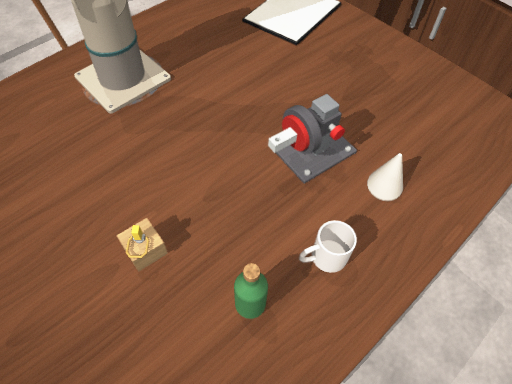

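View pics/top0.png

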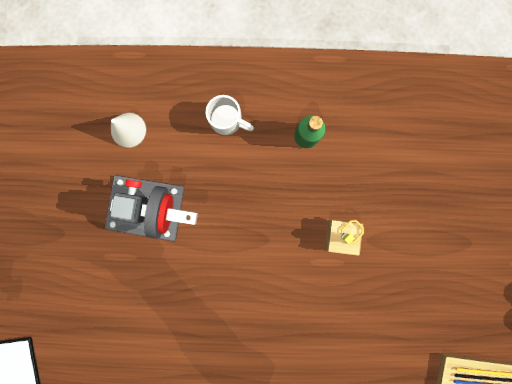

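View pics/wrist0.png

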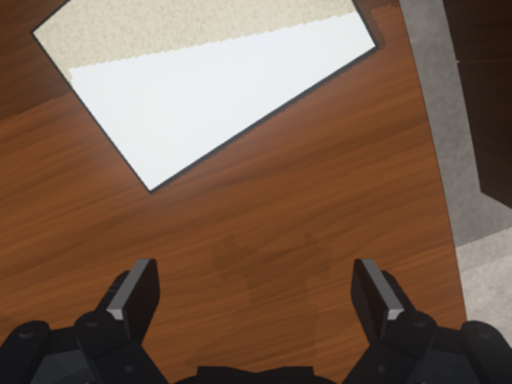

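The scene view shows the pin rest at about (142,243) with its ring toward the lower side, and the bar's free end at about (275,143). The top view shows the rest at (346,238), the bar at (183,217) with its hole at about (190,217), and the bystanders at (128,130), (225,115) and (311,130). Next I'll zoom in.

```bash
cat > h.py <<'E'
import numpy as np,cv2
def cam(i):
    R=cv2.Rodrigues(np.array(i["rvec"]))[0]; t=np.array(i["tvec"]).reshape(3)
    return np.array(i["intrinsics"]),np.array(i["distortion"]),R,t
def ray(i,uv):
    K,D,R,t=cam(i); n=cv2.undistortPoints(np.array([[uv]],float),K,D)[0,0]
    return -R.T@t, R.T@np.array([n[0],n[1],1.])
def onz(i,uv,z):
    c,d=ray(i,uv); return c+d*(z-c[2])/d[2]
def proj(i,P):
    K,D,R,t=cam(i); return cv2.projectPoints(np.array(P,float).reshape(-1,1,3),cv2.Rodrigues(R)[0],t,K,D)[0].reshape(-1,2)
def cloud(i,d):
    K,D,R,t=cam(i); h,w=d.shape; u,v=np.meshgrid(np.arange(w),np.arange(h))
    n=cv2.undistortPoints(np.stack([u,v],-1).reshape(-1,1,2).astype(float),K,D).reshape(h,w,2)
    P=np.concatenate([n,np.ones((h,w,1))],-1)*d[...,None]
    return (P-t)@R
E
python3 - <<'E'
from h import *; from cell import ctrl
for n,b in [("top",(160,190,215,245)),("top",(325,215,370,260)),("scene",(260,90,360,180)),("scene",(110,215,170,270))]:
    z=np.load(n+"0.npz");p=z['p'];i=ctrl.camera_info(n)
    c=p[b[1]:b[3],b[0]:b[2]]
    s=min(800/c.shape[1],600/c.shape[0])
    cv2.imwrite(f"pics/z_{n}_{b[0]}.png",cv2.resize(c,None,fx=s,fy=s,interpolation=cv2.INTER_CUBIC)[:,:,::-1]);print(n,b,s)
# block top
z=np.load("top0.npz");i=ctrl.camera_info("top");C=cloud(i,z['d']);d=z['d']
for uv in [(340,250),(335,225),(190,223),(183,211),(115,200),(190,217),(350,226),(250,300)]: print(uv,C[uv[1],uv[0]].round(1))
E
```

```text
top (160, 190, 215, 245) 10.909090909090908
top (325, 215, 370, 260) 13.333333333333334
scene (260, 90, 360, 180) 6.666666666666667
scene (110, 215, 170, 270) 10.909090909090908
(340, 250) [ 466.8 -246.9   54.3]
(335, 225) [ 522.2 -235.3   50.7]
(190, 223) [522.   79.1 124. ]
(183, 211) [546.5  94.6 123.7]
(115, 200) [565.2 226.1 163.5]
(190, 217) [534.4  79.5 123.9]
(350, 226) [ 520.7 -269.2   51.3]
(250, 300) [340.3 -47.9   0.9]
```

View pics/z_top_160.png

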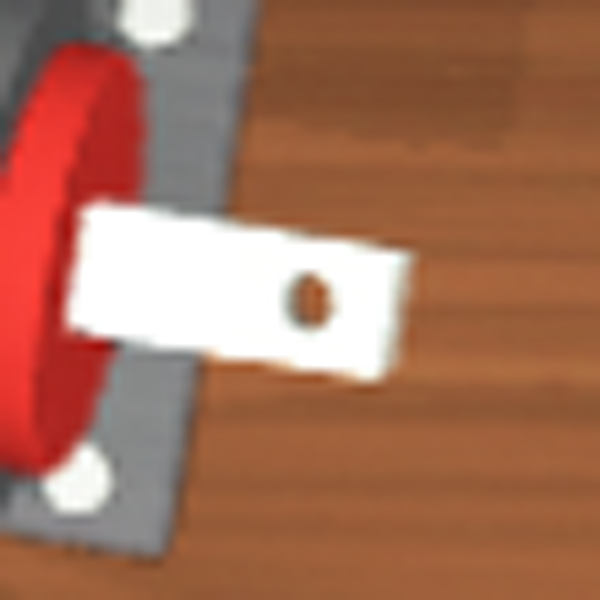

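View pics/z_top_325.png

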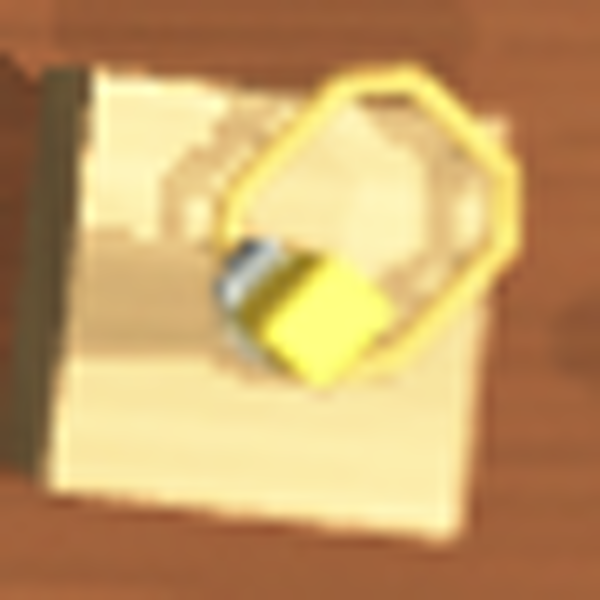

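View pics/z_scene_260.png

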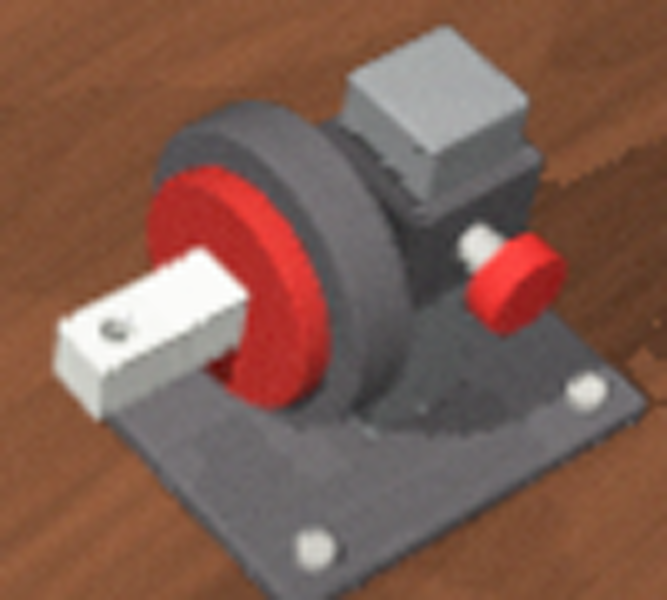

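View pics/z_scene_110.png

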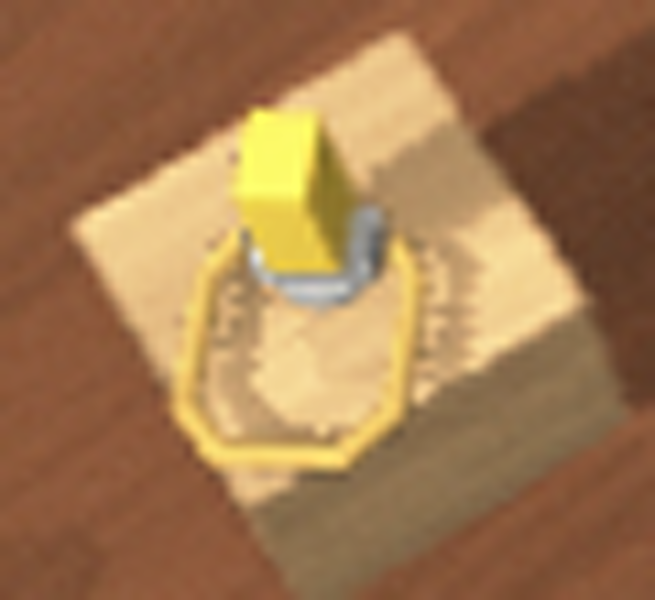

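Run:
```python
from h import *; from cell import ctrl
it=ctrl.camera_info("top"); isc=ctrl.camera_info("scene")
def f(b,s,pts): return [((x+.5)/s-.5+b[0],(y+.5)/s-.5+b[1]) for x,y in pts]
def show(nm,i,b,s,pts,z):
    P=np.array([onz(i,u,z) for u in f(b,s,pts)])[:,:2]; print(nm,P.round(1).tolist(),"mean",P.mean(0).round(1)); return P
s=13.3333
B=show("block top",it,(325,215),s,[(90,70),(508,118),(458,545),(50,490)],52)
print(np.linalg.norm(np.diff(B,axis=0),axis=1))
T=show("tab top",it,(325,215),s,[(325,250),(395,315),(322,390),(255,325)],94); print(np.linalg.norm(np.diff(T,axis=0),axis=1))
R=show("ring end",it,(325,215),s,[(410,75),(515,170)],59)
s=10.909
B2=show("block sc",isc,(110,215),s,[(70,228),(402,30),(592,300),(250,510)],52)
T2=show("tab top sc",isc,(110,215),s,[(252,108),(318,112),(305,202),(237,195)],94)
R2=show("ring sc",isc,(110,215),s,[(220,458),(345,458)],59)
bar=show("bar",it,(160,190),s,[(85,200),(410,252),(380,380),(68,330)],124)
h=show("hole",it,(160,190),s,[(312,301)],124)
s=6.6667
show("hole sc",isc,(260,90),s,[(116,328)],124)
show("bar sc",isc,(260,90),s,[(57,325),(205,248),(248,295),(103,372)],124)
show("post sc",isc,(260,90),s,[(350,75),(445,27),(528,103),(430,155)],162)
```

```text
block top [[533.8, -226.5], [527.1, -297.7], [455.2, -290.3], [463.2, -221.0]] mean [ 494.8 -258.9]
[71.51531559 72.28957117 69.77450936]
tab top [[506.7, -258.0], [496.5, -269.6], [484.2, -257.9], [494.4, -246.8]] mean [ 495.5 -258.1]
[15.44597545 16.92826823 15.07461412]
ring end [[534.2, -279.3], [518.7, -297.3]] mean [ 526.4 -288.3]
block sc [[458.5, -290.1], [464.9, -219.4], [535.4, -226.0], [528.4, -296.6]] mean [ 496.8 -258. ]
tab top sc [[485.8, -256.2], [494.4, -247.8], [507.8, -259.7], [498.7, -267.9]] mean [ 496.7 -257.9]
ring sc [[520.1, -295.6], [535.0, -278.7]] mean [ 527.5 -287.1]
bar [[552.1, 127.6], [543.8, 64.9], [519.4, 69.9], [527.2, 130.0]] mean [535.6  98.1]
hole [[534.0, 83.3]] mean [534.   83.3]
hole sc [[534.8, 84.7]] mean [534.8  84.7]
bar sc [[521.3, 71.5], [529.6, 130.9], [553.2, 126.6], [545.1, 68.8]] mean [537.3  99.4]
post sc [[529.9, 193.5], [535.4, 234.3], [576.9, 228.0], [571.4, 186.0]] mean [553.4 210.4]
```

Both views agree. The pin is at (496,-258), with x at about -44°. The hole is at about (534.4,84) and the bar points along about -97.8°, which puts the hole about 128 mm from the post. I'll go above the hole first with the placing yaw.

Emit:
step_arm:
  deltas:
    - [[1,18.7,-32.6,1.2,0,0,-0.084],[1,18.7,-32.6,1.2,0,0,-0.084],[1,18.7,-32.6,1.2,0,0,-0.084],[1,18.7,-32.6,1.2,0,0,-0.084],[1,18.7,-32.6,1.2,0,0,-0.084],[1,18.7,-32.6,1.2,0,0,-0.084],[1,18.7,-32.6,1.2,0,0,-0.084],[1,18.7,-32.6,1.2,0,0,-0.084]]

```text
clock: 0.82
eef_pos: [384.4, 343.8, 248.9]
tool_rot: [-3.141, -0.0, 2.097]
force: [1.6, 1.1, 1.0]
width: 85.4
```

Emit:
step_arm:
  deltas:
    - [[1,18.7,-32.6,1.2,0,0,-0.084],[1,18.7,-32.6,1.2,0,0,-0.084],[1,18.7,-32.6,1.2,0,0,-0.084],[1,18.7,-32.6,1.2,0,0,-0.084],[1,18.7,-32.6,1.2,0,0,-0.084],[1,18.7,-32.6,1.2,0,0,-0.084],[1,18.7,-32.6,1.2,0,0,-0.084],[1,18.7,-32.6,1.2,0,0,-0.084],[1,0,0,0,0,0,0],[1,0,0,0,0,0,0]]

```text
clock: 1.65
eef_pos: [534.2, 82.0, 258.4]
tool_rot: [3.141, 0.001, 1.424]
force: [0.3, 1.9, 0.1]
width: 85.4
```

```bash
cat >> h.py <<'E'
def snap(n,tag):
    from cell import ctrl
    import pickle
    st=ctrl.read_state(); i=ctrl.camera_info(n); p,d=ctrl.get_image(n)
    cv2.imwrite(f"pics/{tag}.png",p[:,:,::-1]); pickle.dump((st,i,p,d),open(tag+".pkl","wb")); return st,i,p,d
def zoom(p,b,tag):
    c=p[b[1]:b[3],b[0]:b[2]]; s=min(800/c.shape[1],600/c.shape[0])
    cv2.imwrite(f"pics/{tag}.png",cv2.resize(c,None,fx=s,fy=s,interpolation=cv2.INTER_CUBIC)[:,:,::-1]); return s
def pr(st): print(round(st['clock'],2),st['eef_pos'].round(1),st['tool_rot'].round(4),'F',st['force'].round(2),'w',round(st['width'],1),'q',st['qpos'].round(2))
E
python3 - <<'E'
from h import *
from scipy.spatial.transform import Rotation as Ro
st,i,p,d=snap("wrist","w1"); pr(st)
K,D,R,t=cam(i); T=Ro.from_euler('xyz',st['tool_rot']).as_matrix()
print("cam in tool",T.T@(-R.T@t-st['eef_pos']), "cam z in tool",T.T@R[2])
print("hole px pred",proj(i,[534.4,84,124]))
E
```

```text
1.65 [534.2  82.  258.4] [3.1411e+00 1.2000e-03 1.4240e+00] F [0.26 1.88 0.11] w 85.4 q [-0.51  0.48  0.45  1.81 -0.25  0.91 -0.09]
cam in tool [  84.86620144    0.46261292 -134.70023914] cam z in tool [-3.22413632e-01  2.75495972e-04  9.46598845e-01]
hole px pred [[254.03923304 181.85403554]]
```

View pics/w1.png

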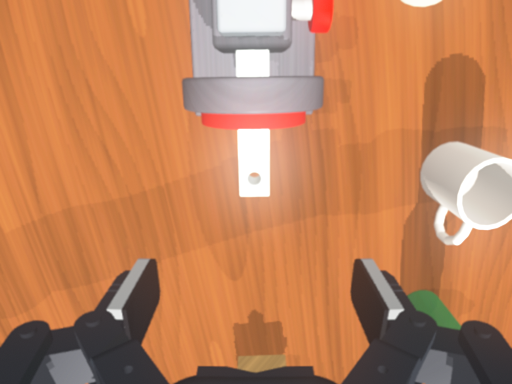

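The wrist view shows the bar upright in the picture, with the hole at about (254,179), close to the prediction of (254,182). I'll measure both precisely.

Run:
```python
from h import *; import pickle
st,i,p,d=pickle.load(open("w1.pkl","rb"))
g=cv2.cvtColor(p,cv2.COLOR_RGB2GRAY); hsv=cv2.cvtColor(p,cv2.COLOR_RGB2HSV)
roi=(230,125,280,205); m=((hsv[...,1]<60)&(hsv[...,2]>180)).astype(np.uint8)
mm=np.zeros_like(m); mm[130:205,230:280]=m[130:205,230:280]
cs,h=cv2.findContours(mm,cv2.RETR_CCOMP,cv2.CHAIN_APPROX_NONE)
for c,hh in zip(cs,h[0]):
    a=cv2.contourArea(c)
    if a>20:
        print(a,hh[3],cv2.minAreaRect(c),cv2.boundingRect(c)); 
# hole by darkness centroid at top rim
sub=(~mm.astype(bool))[168:190,245:264]; print(sub.astype(int))
v=[]
for r in range(140,192):
    c=np.where(mm[r])[0]; v.append((r,c.min(),c.max()))
v=np.array(v)
L=np.array([onz(i,(a[1]-.5,a[0]),124)[:2] for a in v]);Rr=np.array([onz(i,(a[2]+.5,a[0]),124)[:2] for a in v]); M=(L+Rr)/2
print("width",np.linalg.norm(L-Rr,axis=1).mean()); k=cv2.fitLine(M.astype(np.float32),cv2.DIST_L2,0,.01,.01).ravel(); print("axis",k, np.degrees(np.arctan2(-abs(k[1]),-abs(k[0])*np.sign(k[0]*k[1]))))
print(zoom(p,(234,150,276,205),"w1z"))
```

```text
2039.0 -1 ((253.0, 163.0), (66.0, 32.0), 90.0) (237, 130, 33, 67)
40.0 0 ((254.0, 174.5), (10.0, 5.0), 0.0) (249, 172, 11, 6)
[[0 0 0 0 0 0 0 0 0 0 0 0 0 0 0 0 0 0 0]
 [0 0 0 0 0 0 0 0 0 0 0 0 0 0 0 0 0 0 0]
 [0 0 0 0 0 0 0 0 0 0 0 0 0 0 0 0 0 0 0]
 [0 0 0 0 0 0 0 0 0 0 0 0 0 0 0 0 0 0 0]
 [0 0 0 0 0 0 0 0 0 0 0 0 0 0 0 0 0 0 0]
 [0 0 0 0 0 0 1 1 1 1 1 1 1 0 0 0 0 0 0]
 [0 0 0 0 0 1 1 1 1 1 1 1 1 1 0 0 0 0 0]
 [0 0 0 0 0 1 1 1 1 1 1 1 1 1 0 0 0 0 0]
 [0 0 0 0 0 0 0 1 1 1 1 1 0 0 0 0 0 0 0]
 [0 0 0 0 0 0 0 0 0 0 0 0 0 0 0 0 0 0 0]
 [0 0 0 0 0 0 0 0 0 0 0 0 0 0 0 0 0 0 0]
 [0 0 0 0 0 0 0 0 0 0 0 0 0 0 0 0 0 0 0]
 [0 0 0 0 0 0 0 0 0 0 0 0 0 0 0 0 0 0 0]
 [0 0 0 0 0 0 0 0 0 0 0 0 0 0 0 0 0 0 0]
 [0 0 0 0 0 0 0 0 0 0 0 0 0 0 0 0 0 0 0]
 [0 0 0 0 0 0 0 0 0 0 0 0 0 0 0 0 0 0 0]
 [0 0 0 0 0 0 0 0 0 0 0 0 0 0 0 0 0 0 0]
 [0 0 0 0 0 0 0 0 0 0 0 0 0 0 0 0 0 0 0]
 [0 0 0 0 0 0 0 0 0 0 0 0 0 0 0 0 0 0 0]
 [0 0 0 0 0 0 0 0 0 0 0 0 0 0 0 0 0 0 0]
 [0 0 0 0 0 0 0 0 0 0 0 0 0 0 0 0 0 0 0]
 [0 0 0 0 0 0 0 0 0 0 0 0 0 0 0 0 0 0 0]]
width 25.698525527248986
axis [1.3088565e-01 9.9139750e-01 5.3604865e+02 9.7566864e+01] -97.520775
10.909090909090908
```

View pics/w1z.png

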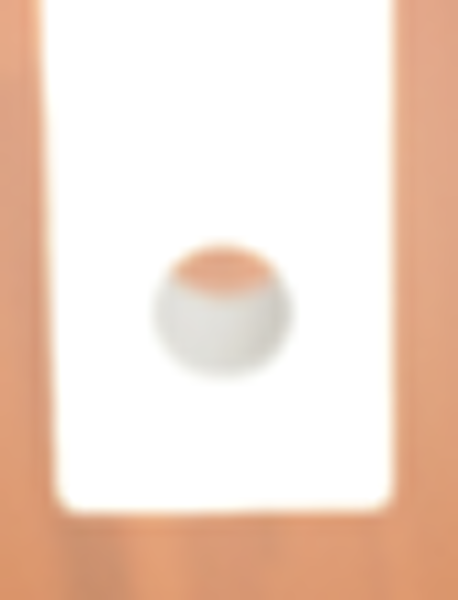

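Emit:
step_arm:
  deltas:
    - [[1,-3.8,-34,-3,0,0,0.0955],[1,-3.8,-34,-3,0,0,0.0955],[1,-3.8,-34,-3,0,0,0.0955],[1,-3.8,-34,-3,0,0,0.0955],[1,-3.8,-34,-3,0,0,0.0955],[1,-3.8,-34,-3,0,0,0.0955],[1,-3.8,-34,-3,0,0,0.0955],[1,-3.8,-34,-3,0,0,0.0955],[1,-3.8,-34,-3,0,0,0.0955],[1,-3.8,-34,-3,0,0,0.0955]]

```text
clock: 2.53
eef_pos: [495.7, -254.5, 228.2]
tool_rot: [3.141, -0.001, 2.392]
force: [0.5, 0.3, -0.7]
width: 85.7
```

Emit:
step_arm:
  deltas:
    - [[1,0,0,0,0,0,0],[1,0,0,0,0,0,0]]

```text
clock: 2.7
eef_pos: [494.8, -256.1, 228.1]
tool_rot: [-3.141, -0.001, 2.381]
force: [0.4, 0.6, -0.2]
width: 85.2
```

Run:
```python
from h import *
import pickle
s1,i1,_,_=pickle.load(open("w1.pkl","rb")); print("hole",onz(i1,(254,178),124))
st,i,p,d=snap("wrist","w2"); pr(st); print(proj(i,[[496.2,-258,94],[496.2,-258,52]]))
print(zoom(p,(210,130,300,210),"w2z"))
```

```text
hole [534.84933593  87.26682666 124.        ]
2.7 [ 494.8 -256.1  228.1] [-3.1415e+00 -9.0000e-04  2.3812e+00] F [ 0.35  0.58 -0.22] w 85.2 q [ 0.31  0.51  0.18  1.8  -0.12  0.84  1.35]
[[252.18573754 186.01263205]
 [252.51419504 172.39769866]]
7.5
```

View pics/w2z.png

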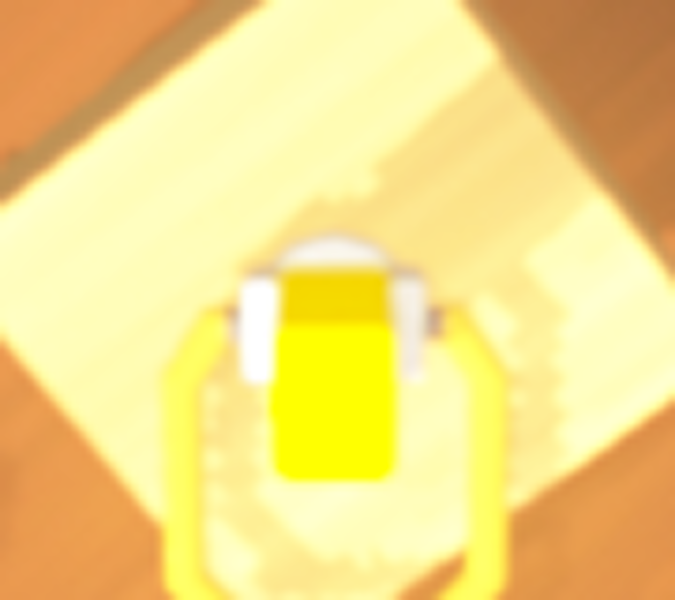

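Run:
```python
from h import *
import pickle
from scipy.spatial.transform import Rotation as Ro
s1,i1,_,_=pickle.load(open("w1.pkl","rb"));s2,i2,_,_=pickle.load(open("w2.pkl","rb"))
for s,i,uv,z in ((s1,i1,(254,178),124),(s2,i2,(254.2,183.2),94)):
    P=onz(i,uv,z); T=Ro.from_euler('xyz',s['tool_rot']).as_matrix(); print(P, "in tool",T.T@(P-s['eef_pos']))
```

```text
[534.84933593  87.26682666 124.        ] in tool [  5.46184632  -0.2094042  134.42592786]
[ 495.5840379  -255.12744376   94.        ] in tool [-4.31003231e-03  1.22315946e+00  1.34141218e+02]
```

Emit:
step_arm:
  deltas:
    - [[1,1,-1,-25,0,0,0],[1,0,0,-25,0,0,0],[1,0,0,-25,0,0,0],[1,0,0,-25,0,0,0],[1,0,0,-25,0,0,0],[1,0,0,-15,0,0,0],[1,0,0,-10,0,0,0],[1,0,0,-4,0,0,0],[1,0,0,0,0,0,0],[1,0,0,0,0,0,0]]

```text
clock: 3.58
eef_pos: [497.4, -255.7, 75.2]
tool_rot: [3.141, 0.001, 2.385]
force: [0.1, 0.3, -0.1]
width: 85.3
```

Run:
```python
from h import *
st,i,p,d=snap("wrist","w3"); pr(st)
```

```text
3.58 [ 497.4 -255.7   75.2] [3.1409e+00 1.0000e-03 2.3850e+00] F [ 0.12  0.33 -0.06] w 85.3 q [ 0.35  0.74  0.12  1.91 -0.17  0.5   1.4 ]
```

View pics/w3.png

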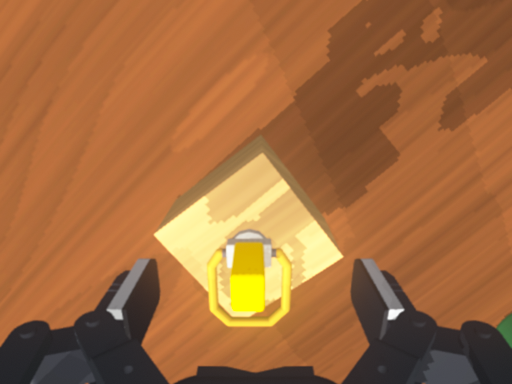

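The picture shows the tab at column 247, against a finger middle at 254.5, so it is about 2.4 mm off along the tool's y. I'll shift, then grip.

Emit:
step_arm:
  deltas:
    - [[1,-1.6,-1.7,-1.5,0,0,0],[1,0,0,0,0,0,0],[0.5,0,0,0,0,0,0],[0.3,0,0,0,0,0,0],[0.3,0,0,0,0,0,0],[0.3,0,0,0,0,0,0],[0.3,0,0,0,0,0,0],[0.3,0,0,0,0,0,0]]

```text
clock: 4.3
eef_pos: [494.9, -258.0, 73.0]
tool_rot: [3.142, -0.0, 2.384]
force: [0.2, -0.3, -0.2]
width: 25.7
```

Run:
```python
from h import *
st,i,p,d=snap("wrist","w4"); pr(st)
```

```text
4.3 [ 494.9 -258.    73. ] [ 3.1416e+00 -1.0000e-04  2.3837e+00] F [ 0.18 -0.31 -0.22] w 25.7 q [ 0.35  0.74  0.12  1.91 -0.17  0.5   1.4 ]
```

View pics/w4.png

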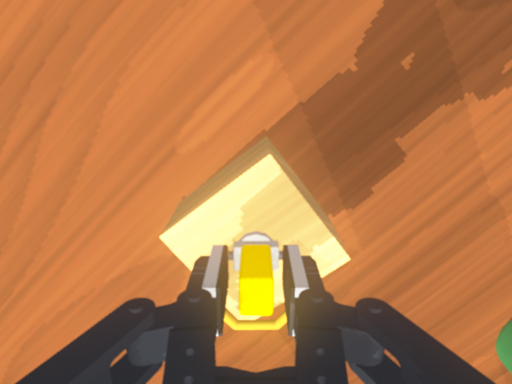

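The tab (column 256) is now centred between the pads (228 and 284). I'll close.

Emit:
step_arm:
  deltas:
    - [[0.2,0,0,0,0,0,0],[0.1,0,0,0,0,0,0],[0,0,0,0,0,0,0],[0,0,0,0,0,0,0],[0,0,0,0,0,0,0],[0,0,0,0,0,0,0]]

```text
clock: 4.85
eef_pos: [494.9, -258.0, 73.1]
tool_rot: [3.142, 0.0, 2.384]
force: [-1.3, 0.2, 3.6]
width: 13.3
```

Run:
```python
from h import *
st,i,p,d=snap("wrist","w5"); pr(st)
```

```text
4.85 [ 494.9 -258.    73.1] [3.1415 0.     2.3837] F [-1.3   0.16  3.64] w 13.3 q [ 0.35  0.74  0.12  1.91 -0.17  0.5   1.4 ]
```

View pics/w5.png

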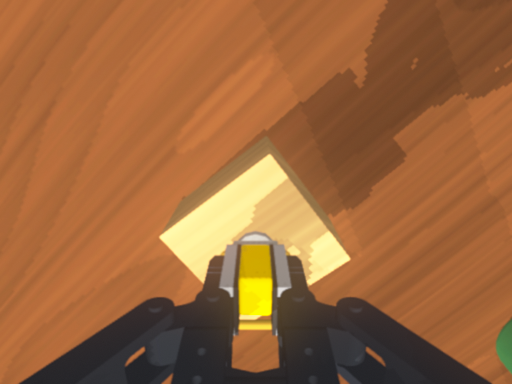

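The pin is gripped (width 13.3). I'll lift, then carry and turn it.

Emit:
step_arm:
  deltas:
    - [[0,0,0,5,0,0,0],[0,0,0,10,0,0,0],[0,0,0,20,0,0,0],[0,0,0,30,0,0,0],[0,0,0,30,0,0,0],[0,0,0,30,0,0,0],[0,0,0,20,0,0,0],[0,0,0,5,0,0,0],[0,0,0,0,0,0,0]]

```text
clock: 5.65
eef_pos: [495.7, -258.4, 224.9]
tool_rot: [3.14, 0.004, 2.384]
force: [0.3, -0.3, -1.6]
width: 13.2
```

Emit:
step_arm:
  deltas:
    - [[0,3,26,-1,0,0,-0.08],[0,3.5,31,-2,0,0,-0.08],[0,3.5,31,-2,0,0,-0.08],[0,3.5,31,-2,0,0,-0.08],[0,3.5,31,-2,0,0,-0.08],[0,3.5,31,-2,0,0,-0.08],[0,3.5,31,-2,0,0,-0.08],[0,3.5,31,-2,0,0,-0.08],[0,3.5,31,-2,0,0,-0.08],[0,3.5,31,-2,0,0,-0.08]]

```text
clock: 6.48
eef_pos: [528.0, 48.5, 202.2]
tool_rot: [-3.138, 0.001, 1.58]
force: [1.6, 0.9, -1.0]
width: 12.8
```

Emit:
step_arm:
  deltas:
    - [[0,2.5,25,0,0,0,-0.08],[0,2,13,0,0,0,-0.066],[0,0,0,0,0,0,0],[0,0,0,0,0,0,0],[0,0,0,0,0,0,0]]

```text
clock: 6.9
eef_pos: [533.1, 83.5, 203.1]
tool_rot: [-3.14, 0.002, 1.438]
force: [-0.1, 0.0, -1.1]
width: 13.0
```

Run:
```python
from h import *
for n in ("wrist","top","scene"):
    st,i,p,d=snap(n,n+"6"); pr(st); print(n,proj(i,[534.4,84,124]))
    if n=="top": print(zoom(p,(150,190,230,250),"top6z"))
    if n=="scene": print(zoom(p,(240,90,320,170),"scene6z"))
    if n=="wrist": print(zoom(p,(200,200,310,300),"wrist6z"))
```

```text
6.9 [533.1  83.5 203.1] [-3.1399e+00  1.9000e-03  1.4378e+00] F [-0.14  0.02 -1.12] w 13.0 q [-0.51  0.56  0.45  1.87 -0.33  0.79 -0.01]
wrist [[256.09776493 208.02401922]]
6.0
6.95 [533.3  83.2 203.4] [-3.1405e+00  1.5000e-03  1.4366e+00] F [-0.81  0.16 -1.2 ] w 13.4 q [-0.51  0.56  0.45  1.87 -0.33  0.79 -0.01]
top [[187.83858009 216.95411078]]
10.0
7.0 [533.5  83.1 203.7] [-3.1409e+00  1.0000e-03  1.4359e+00] F [ 0.78  0.17 -1.09] w 12.8 q [-0.51  0.56  0.45  1.87 -0.33  0.79 -0.01]
scene [[276.62100332 138.84981739]]
7.5
```

View pics/wrist6.png

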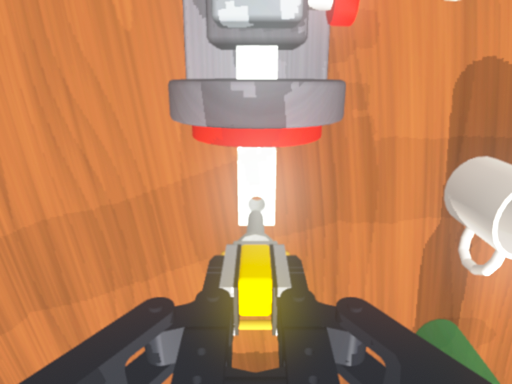

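View pics/scene6z.png

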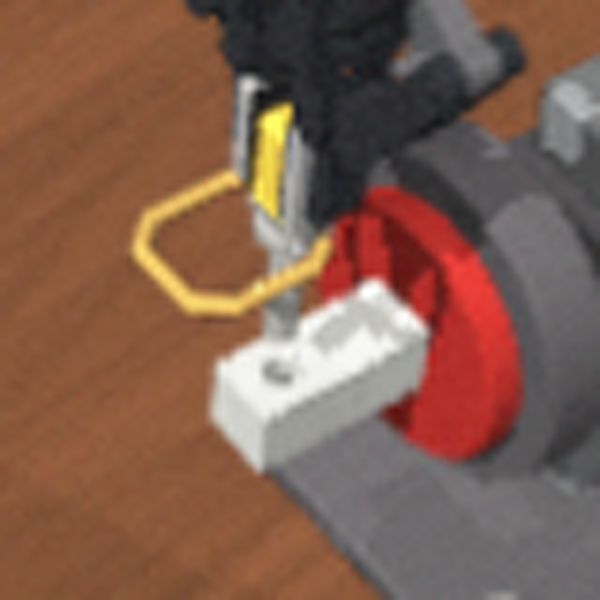

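View pics/top6z.png

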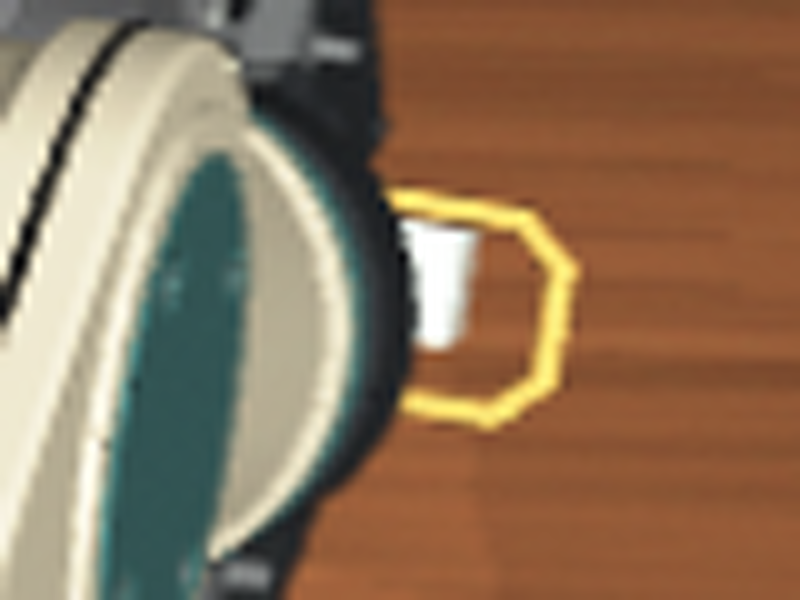

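Run:
```python
from h import *; import pickle
st,i,p,d=pickle.load(open("wrist6.pkl","rb")); print(zoom(p,(230,180,285,255),"wrist6z"))
st,i,p,d=pickle.load(open("scene6.pkl","rb")); print(zoom(p,(262,110,292,148),"scene6zz"))
```

```text
8.0
15.789473684210526
```

View pics/wrist6z.png

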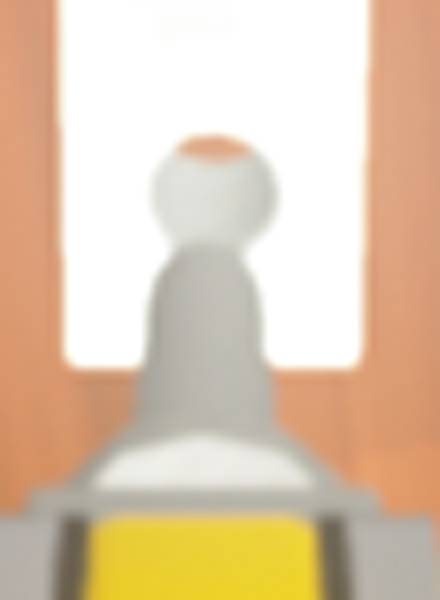

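View pics/scene6zz.png

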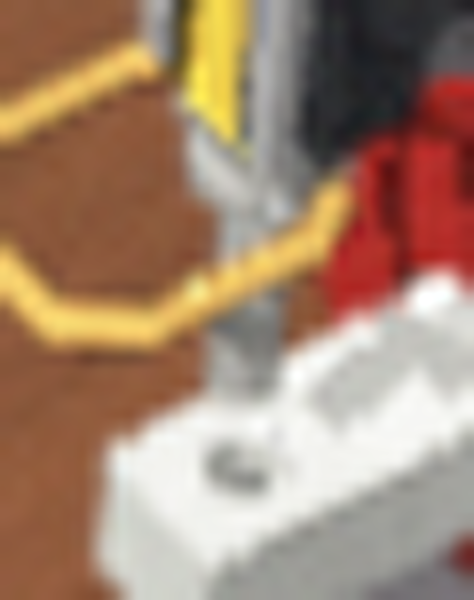

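Run:
```python
from h import *; import pickle
st,i,p,d=pickle.load(open("wrist6.pkl","rb")); zt=st['eef_pos'][2]-63.1
print("wrist hole",onz(i,(256.6,204.1),124)," tip",onz(i,(255.4,215.3),zt),zt,st['eef_pos'])
st,i,p,d=pickle.load(open("scene6.pkl","rb"))
print("scene hole",onz(i,(276.7,139.1),124)," tip",onz(i,(276.8,133.7),zt), "5px down",onz(i,(276.8,134.7),zt))
# hole expected as circle in wrist image
st,i,p,d=pickle.load(open("wrist6.pkl","rb"))
a=np.linspace(0,2*np.pi,60)
def circ(c,r,z): return np.array([[c[0]+r*np.cos(t),c[1]+r*np.sin(t),z] for t in a])
h=onz(i,(256.6,204.1),124); P=(proj(i,circ(h,5.75,124))-[229.5,179.5])*8; print(P.min(0),P.max(0))
h=onz(i,(255.4,215.3),zt); P=(proj(i,circ(h,4,zt))-[229.5,179.5])*8; print(P.min(0),P.max(0)); P=(proj(i,circ(h,5,zt+1))-[229.5,179.5])*8; print(P.min(0),P.max(0))
```

```text
wrist hole [535.09827453  86.74328936 124.        ]  tip [534.13272292  85.49347304 140.00735446] 140.00735445603345 [533.09002252  83.51381916 203.10735446]
scene hole [535.01250791  83.63277681 124.        ]  tip [533.64877603  83.77817936 140.00735446] 5px down [535.63487211  81.81785994 140.00735446]
[147.82495277 131.8686433 ] [285.78544801 260.73734753]
[155.93626612 238.81134977] [258.47020563 333.44726295]
[142.83052736 231.58582173] [271.56756657 350.3228782 ]
```

Against the wrist view, the tip needs about (+0.9, +1.5) mm to sit over the hole. The scene view (about +1.4, 0) is coarser but roughly agrees. I'll shift, lower close to the bar and check.

Emit:
step_arm:
  deltas:
    - [[0,0.9,1.5,0,0,0,0],[0,0,0,-5,0,0,0],[0,0,0,-5,0,0,0],[0,0,0,-2,0,0,0],[0,0,0,0,0,0,0],[0,0,0,0,0,0,0]]

```text
clock: 7.55
eef_pos: [534.6, 86.4, 191.7]
tool_rot: [-3.141, 0.0, 1.438]
force: [0.1, 0.2, -1.4]
width: 13.2
```

Run:
```python
from h import *
for n,b in (("wrist",(230,180,285,255)),("scene",(262,110,292,148))):
    st,i,p,d=snap(n,n+"7"); pr(st); print(zoom(p,b,n+"7z"))
```

```text
7.55 [534.6  86.4 191.7] [-3.1410e+00  2.0000e-04  1.4377e+00] F [ 0.1   0.16 -1.4 ] w 13.2 q [-0.5   0.57  0.44  1.88 -0.34  0.76 -0.01]
8.0
7.6 [534.8  86.5 191.9] [-3.1415e+00  1.0000e-04  1.4377e+00] F [ 0.75 -0.14 -1.27] w 13.0 q [-0.5   0.57  0.44  1.88 -0.34  0.76 -0.01]
15.789473684210526
```

View pics/wrist7z.png

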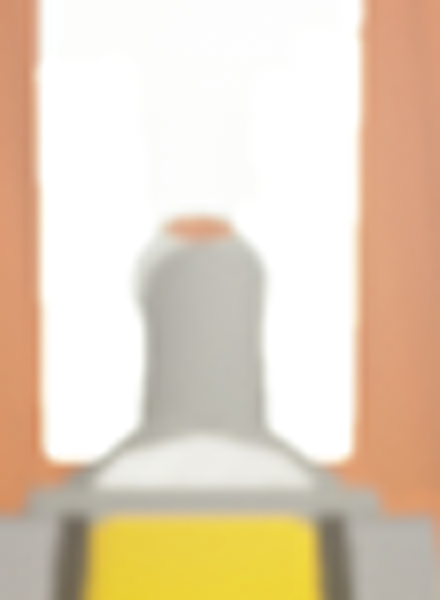

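View pics/scene7z.png

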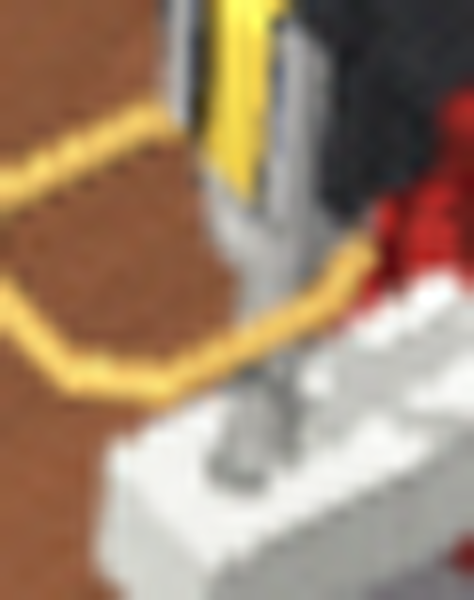

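Run:
```python
from h import *; import pickle
st,i,p,d=pickle.load(open("wrist7.pkl","rb")); zt=st['eef_pos'][2]-63.1
def u(x,y): return ((x+.5)/8-.5+230,(y+.5)/8-.5+180)
a=np.linspace(0,2*np.pi,60)
def circ(c,r,z): return np.array([[c[0]+r*np.cos(t),c[1]+r*np.sin(t),z] for t in a])
for nm,c,r,z in (("hole",u(200,276),5.75,124),("tip shoulder",u(207,290),5,zt+1)):
    h=onz(i,c,z); P=(proj(i,circ(h,r,z))-[229.5,179.5])*8; print(nm,h,P.min(0),P.max(0))
```

```text
hole [535.07665243  87.53237649 124.        ] [128.38267547 209.2533098 ] [272.62283143 342.64774174]
tip shoulder [535.77496527  88.59203502 129.60099737] [143.12417279 230.64052757] [271.88137508 349.49039877]
```

The pin's tip is now slightly past the hole by (0.7, 1.0) mm. I'll correct that, then start down slowly.

Emit:
step_arm:
  deltas:
    - [[0,-0.7,-1.0,0,0,0,0],[0,0,0,0,0,0,0],[0,0,0,0,0,0,0]]

```text
clock: 7.9
eef_pos: [534.1, 85.4, 192.2]
tool_rot: [3.141, -0.0, 1.438]
force: [0.8, -0.6, -1.1]
width: 13.0
```

Run:
```python
from h import *
st,i,p,d=snap("wrist","wrist8"); pr(st); zoom(p,(230,180,285,255),"wrist8z")
```

```text
7.9 [534.1  85.4 192.2] [ 3.1413e+00 -1.0000e-04  1.4377e+00] F [ 0.76 -0.6  -1.06] w 13.0 q [-0.5   0.57  0.44  1.88 -0.34  0.76 -0.  ]
```

View pics/wrist8z.png

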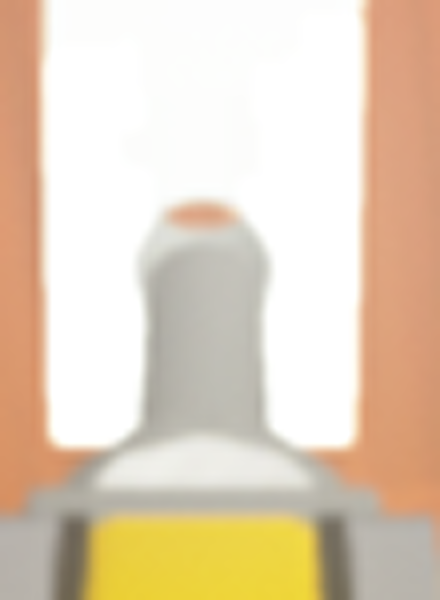

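Emit:
step_arm:
  deltas:
    - [[0,0,0,-2,0,0,0],[0,0,0,-2,0,0,0],[0,0,0,-2,0,0,0],[0,0,0,-2,0,0,0],[0,0,0,0,0,0,0]]

```text
clock: 8.37
eef_pos: [533.8, 85.5, 183.5]
tool_rot: [-3.141, 0.0, 1.438]
force: [-0.6, 0.3, -1.6]
width: 13.3
```

Run:
```python
from h import *
st,i,p,d=snap("wrist","wrist9"); pr(st); zoom(p,(230,180,285,255),"wrist9z")
st,i,p,d=snap("scene","scene9"); pr(st); zoom(p,(262,110,292,148),"scene9z")
```

```text
8.37 [533.8  85.5 183.5] [-3.1407e+00  3.0000e-04  1.4378e+00] F [-0.64  0.34 -1.56] w 13.3 q [-0.5   0.58  0.44  1.89 -0.35  0.74  0.  ]
8.42 [533.9  85.5 183.7] [-3.1410e+00  2.0000e-04  1.4378e+00] F [ 0.09  0.   -1.78] w 13.1 q [-0.5   0.58  0.44  1.89 -0.35  0.74  0.  ]
```

View pics/wrist9z.png

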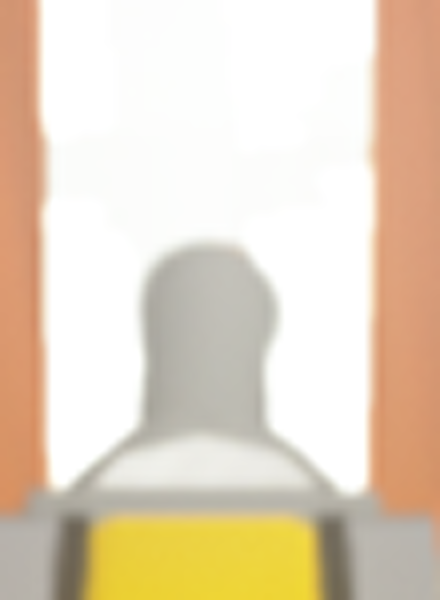

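View pics/scene9z.png

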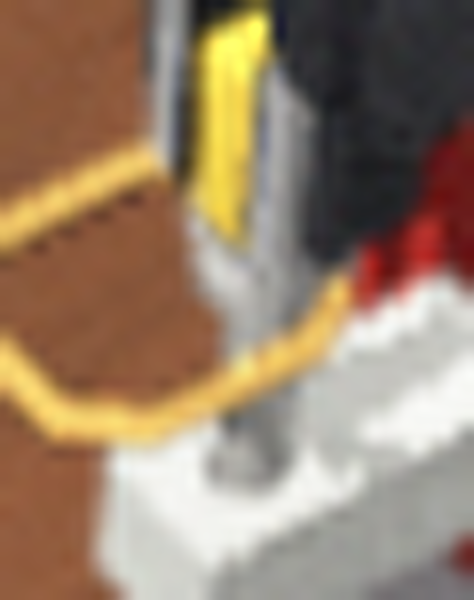

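No upward force at tip z ≈ 120.5 (3.5 mm below the bar's top), so it is in the hole. I'll continue gently.

Emit:
step_arm:
  deltas:
    - [[0,0.2,0,-2,0,0,0],[0,0,0,-2,0,0,0],[0,0,0,-2,0,0,0],[0,0,0,-2,0,0,0],[0,0,0,0,0,0,0]]

```text
clock: 8.88
eef_pos: [534.0, 85.5, 175.5]
tool_rot: [-3.141, 0.0, 1.438]
force: [0.5, 0.3, -1.1]
width: 12.8
```

Run:
```python
from h import *
st,i,p,d=snap("wrist","wrist10"); pr(st); zoom(p,(230,180,285,255),"wrist10z")
```

```text
8.88 [534.   85.5 175.5] [-3.1408e+00  2.0000e-04  1.4378e+00] F [ 0.45  0.29 -1.12] w 12.8 q [-0.49  0.59  0.43  1.9  -0.36  0.73  0.01]
```

View pics/wrist10z.png

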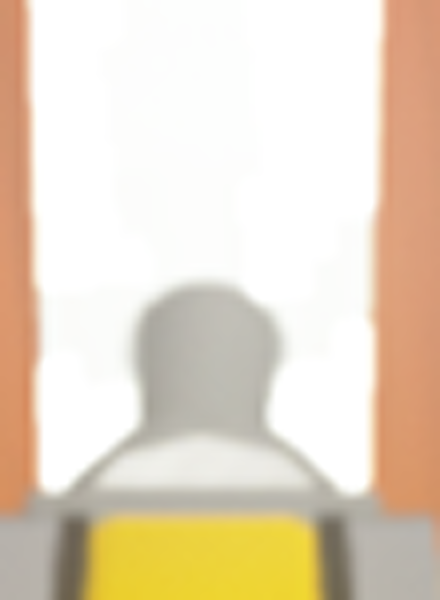

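Emit:
step_arm:
  deltas:
    - [[0,0,0,-3,0,0,0],[0,0,0,-3,0,0,0],[0,0,0,-3,0,0,0],[0,0,0,-3,0,0,0],[0,0,0,0,0,0,0]]

```text
clock: 9.35
eef_pos: [533.8, 85.5, 163.3]
tool_rot: [-3.14, 0.0, 1.438]
force: [-0.5, -0.4, -1.4]
width: 13.1
```

Emit:
step_arm:
  deltas:
    - [[0,0,0,-3,0,0,0],[0,0,0,-3,0,0,0],[0,0,0,-3,0,0,0],[0,0,0,-3,0,0,0],[0,0,0,0,0,0,0]]

```text
clock: 9.77
eef_pos: [533.9, 85.5, 151.3]
tool_rot: [-3.14, 0.0, 1.438]
force: [0.0, 0.8, -1.5]
width: 12.9
```

Emit:
step_arm:
  deltas:
    - [[0,0,0,-2,0,0,0],[0,0,0,-1,0,0,0],[0,0,0,0,0,0,0]]

```text
clock: 10.02
eef_pos: [534.2, 85.5, 148.8]
tool_rot: [-3.141, 0.0, 1.438]
force: [-0.6, 0.0, -0.7]
width: 13.4
```

Emit:
step_arm:
  deltas:
    - [[0,0,0,-1,0,0,0],[0,0,0,-1,0,0,0],[0,0,0,-1,0,0,0],[0,0,0,0,0,0,0]]

```text
clock: 10.35
eef_pos: [534.2, 85.5, 145.8]
tool_rot: [-3.141, 0.0, 1.438]
force: [0.0, 0.1, -1.5]
width: 13.3
```

Run:
```python
from h import *
st,i,p,d=snap("wrist","wrist11"); pr(st)
st,i,p,d=snap("scene","scene11"); pr(st); zoom(p,(250,100,300,150),"scene11z")
```

```text
10.35 [534.2  85.5 145.8] [-3.1413e+00  1.0000e-04  1.4378e+00] F [ 0.04  0.09 -1.53] w 13.3 q [-0.47  0.64  0.4   1.92 -0.39  0.66  0.03]
10.4 [534.2  85.5 145.9] [-3.1415  0.      1.4378] F [ 0.04  0.49 -1.5 ] w 13.2 q [-0.47  0.64  0.4   1.92 -0.39  0.66  0.03]
```

View pics/scene11z.png

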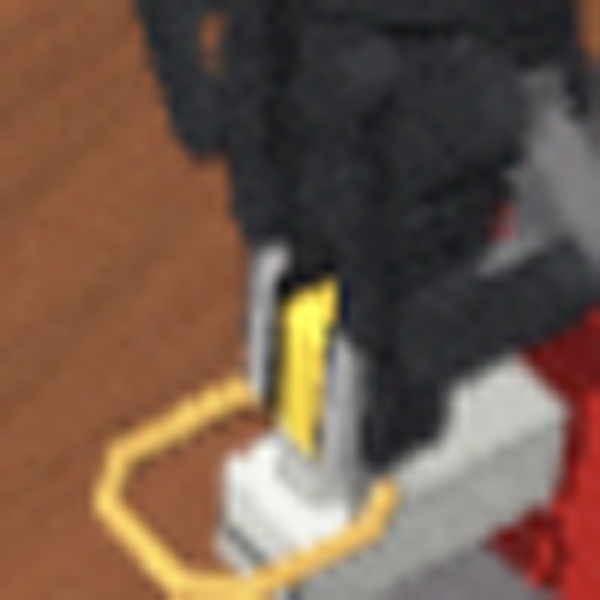

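View pics/wrist11.png

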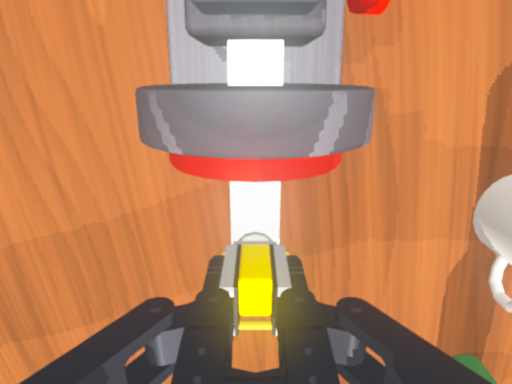

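Emit:
step_arm:
  deltas:
    - [[0,0,0,-1,0,0,0],[0,0,0,0,0,0,0]]

```text
clock: 10.62
eef_pos: [534.3, 85.5, 145.0]
tool_rot: [3.142, -0.0, 1.438]
force: [0.7, 0.7, -0.5]
width: 13.0
```

Emit:
step_arm:
  deltas:
    - [[0,0,0,-1,0,0,0],[0,0,0,0,0,0,0]]

```text
clock: 10.78
eef_pos: [534.3, 85.5, 144.0]
tool_rot: [3.142, -0.0, 1.438]
force: [0.5, 0.9, 0.4]
width: 13.0
```

Emit:
step_arm:
  deltas:
    - [[0,0,0,-1,0,0,0],[0,0,0,0,0,0,0]]

```text
clock: 10.95
eef_pos: [534.3, 85.5, 143.1]
tool_rot: [3.142, -0.0, 1.438]
force: [-0.7, 0.2, 1.6]
width: 12.9
```

The force is rising at about 1.3 N/mm from 145.2 mm, so the collar is seated on the bar (expected 145.1). One more mm, then release.

Emit:
step_arm:
  deltas:
    - [[0,0,0,-1,0,0,0],[0,0,0,0,0,0,0],[0.1,0,0,0,0,0,0],[0.25,0,0,0,0,0,0],[0.35,0,0,0,0,0,0],[0.4,0,0,0,0,0,0],[0.4,0,0,0,0,0,0],[0.4,0,0,0,0,0,0]]

```text
clock: 11.62
eef_pos: [534.3, 85.5, 141.9]
tool_rot: [-3.141, 0.0, 1.438]
force: [0.6, 0.6, -0.1]
width: 34.1
```

Run:
```python
from h import *
st,i,p,d=snap("wrist","wrist12"); pr(st)
st,i,p,d=snap("scene","scene12"); pr(st); zoom(p,(250,100,300,150),"scene12z")
```

```text
11.62 [534.3  85.5 141.9] [-3.1415e+00  1.0000e-04  1.4378e+00] F [ 0.56  0.62 -0.05] w 34.1 q [-0.47  0.64  0.39  1.92 -0.39  0.65  0.04]
11.67 [534.3  85.5 141.9] [-3.1415e+00  1.0000e-04  1.4378e+00] F [-0.28 -0.04 -1.15] w 34.1 q [-0.47  0.64  0.39  1.92 -0.39  0.65  0.04]
```

View pics/scene12z.png

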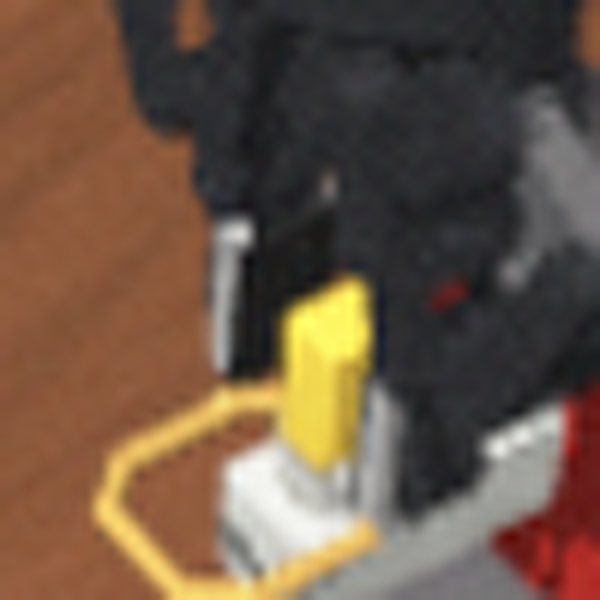

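View pics/wrist12.png

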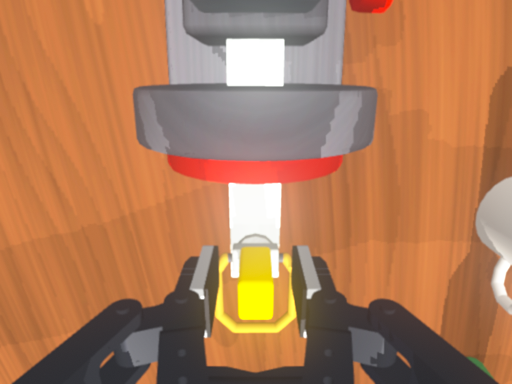

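The tab is free and the pin stands in the bar, with the ring toward the free end. I'll raise, shut the fingers, and go over the ring's end.

Emit:
step_arm:
  deltas:
    - [[0.4,0,0,5,0,0,0],[0.4,0,0,10,0,0,0],[0.4,0,0,15,0,0,0],[0.4,0,0,20,0,0,0],[0.4,0,0,10,0,0,0],[0.2,-1.4,-10.6,0,0,0,0],[0,-2,-15,0,0,0,0],[0,-2,-15,0,0,0,0],[0,0,0,0,0,0,0],[0,0,0,0,0,0,0]]

```text
clock: 12.55
eef_pos: [528.4, 43.7, 201.7]
tool_rot: [-3.141, 0.0, 1.435]
force: [0.3, -0.2, -1.5]
width: -0.1
```

Emit:
step_arm:
  deltas:
    - [[0,0,0,-10,0,0,0],[0,0,0,-15,0,0,0],[0,0,0,-15,0,0,0],[0,0,0,-10,0,0,0],[0,0,0,-3,0,0,0],[0,0,0,0,0,0,0],[0,0,0,0,0,0,0]]

```text
clock: 13.13
eef_pos: [529.1, 45.1, 149.0]
tool_rot: [-3.142, -0.0, 1.438]
force: [-0.2, 0.4, 0.2]
width: -0.2
```

Run:
```python
from h import *
st,i,p,d=snap("wrist","wrist13"); pr(st)
st,i,p,d=snap("scene","scene13"); pr(st); zoom(p,(240,100,300,150),"scene13z")
```

```text
13.13 [529.1  45.1 149. ] [-3.1416 -0.      1.4381] F [-0.17  0.41  0.23] w -0.2 q [-0.4   0.62  0.4   1.95 -0.38  0.65  0.11]
13.18 [529.4  45.1 149.4] [ 3.1407e+00 -2.0000e-04  1.4381e+00] F [ 0.21  0.11 -0.35] w 0.1 q [-0.4   0.62  0.4   1.95 -0.38  0.65  0.11]
```

View pics/scene13z.png

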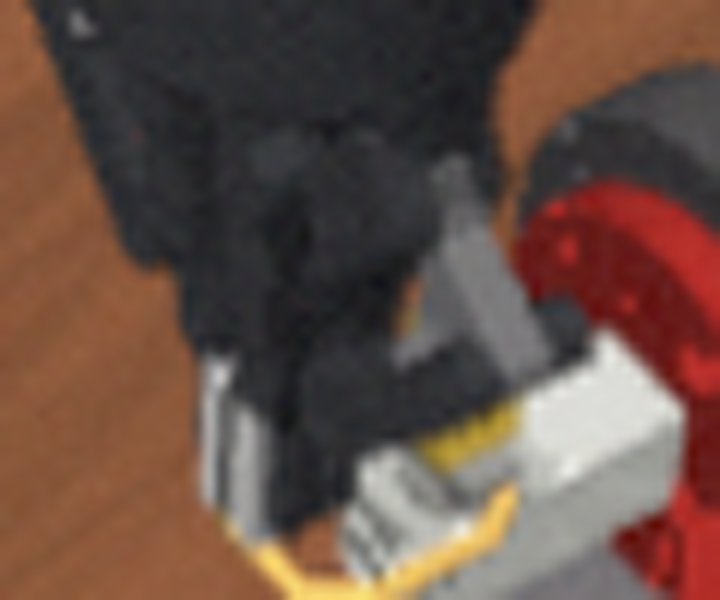

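View pics/wrist13.png

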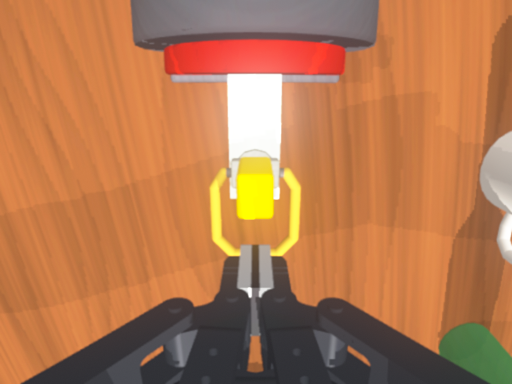

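The wrist view shows the fingertips' post-side edge only about 4–5 mm past the cross wire (row 253). I'll shift 6 mm toward the post so the tip stays on the wire as it swings, then press.

Emit:
step_arm:
  deltas:
    - [[0,0.8,6,0,0,0,0],[0,0,0,-3,0,0,0],[0,0,0,-3,0,0,0],[0,0,0,0,0,0,0],[0,0,0,0,0,0,0]]

```text
clock: 13.65
eef_pos: [529.5, 50.9, 142.8]
tool_rot: [-3.141, 0.0, 1.438]
force: [0.7, -0.8, 0.3]
width: 0.3
```

Run:
```python
from h import *
st,i,p,d=snap("wrist","wrist14"); pr(st); zoom(p,(190,130,320,270),"wrist14z")
```

```text
13.65 [529.5  50.9 142.8] [-3.1412e+00  2.0000e-04  1.4378e+00] F [ 0.68 -0.83  0.28] w 0.3 q [-0.41  0.63  0.39  1.95 -0.39  0.64  0.1 ]
```

View pics/wrist14z.png

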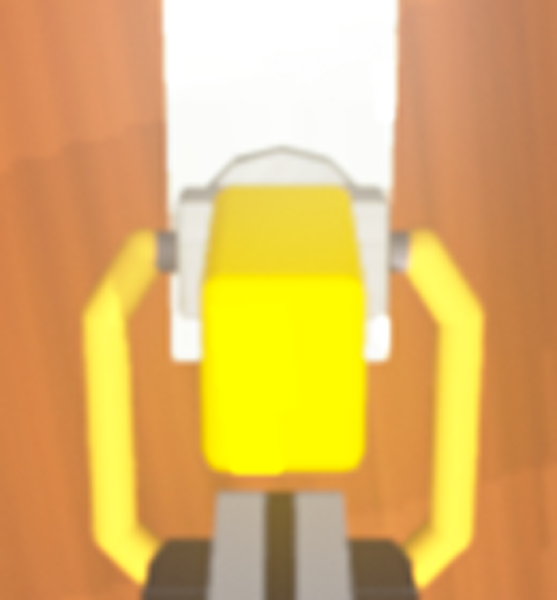

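Emit:
step_arm:
  deltas:
    - [[0,0,0,-2,0,0,0],[0,0,0,-2,0,0,0],[0,0,0,0,0,0,0]]

```text
clock: 13.95
eef_pos: [529.6, 50.8, 138.7]
tool_rot: [-3.141, 0.0, 1.438]
force: [0.5, -0.2, 0.3]
width: -0.0
```

Emit:
step_arm:
  deltas:
    - [[0,0,0,-2,0,0,0],[0,0,0,-2,0,0,0],[0,0,0,0,0,0,0]]

```text
clock: 14.2
eef_pos: [529.8, 50.7, 134.9]
tool_rot: [3.141, 0.0, 1.438]
force: [-0.3, -0.2, 3.0]
width: 0.3
```

Run:
```python
from h import *
st,i,p,d=snap("wrist","wrist15"); pr(st); zoom(p,(190,130,320,270),"wrist15z")
st,i,p,d=snap("scene","scene15"); pr(st); zoom(p,(240,100,300,150),"scene15z")
```

```text
14.2 [529.8  50.7 134.9] [3.1414e+00 1.0000e-04 1.4376e+00] F [-0.31 -0.21  3.03] w 0.3 q [-0.4   0.64  0.38  1.95 -0.4   0.62  0.11]
14.25 [529.8  50.7 135. ] [3.1414e+00 1.0000e-04 1.4376e+00] F [-0.68 -0.    2.73] w -0.2 q [-0.4   0.64  0.38  1.95 -0.4   0.62  0.11]
```

View pics/wrist15z.png

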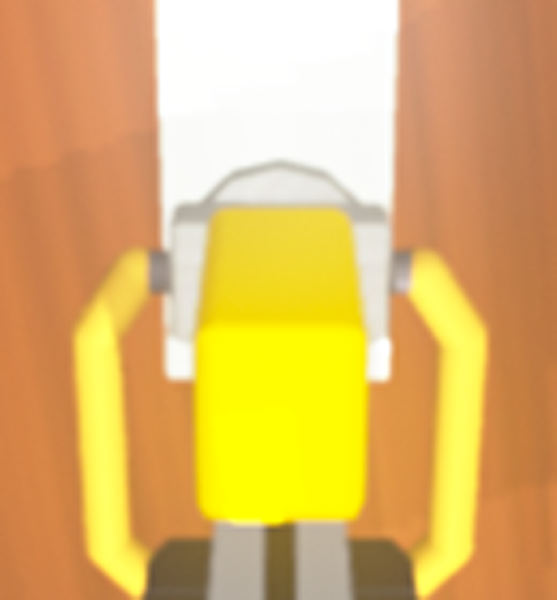

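View pics/scene15z.png

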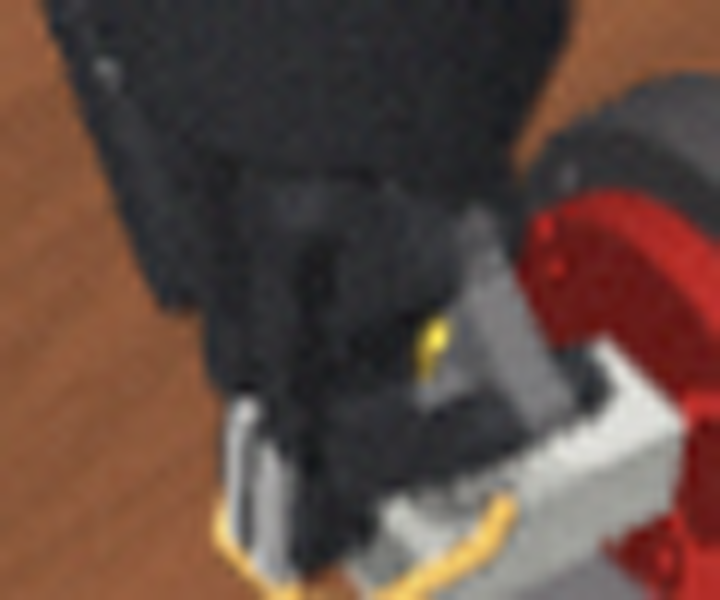

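Emit:
step_arm:
  deltas:
    - [[0,0,0,-2,0,0,0],[0,0,0,-2,0,0,0],[0,0,0,0,0,0,0]]

```text
clock: 14.55
eef_pos: [529.7, 51.0, 130.7]
tool_rot: [-3.141, -0.0, 1.438]
force: [-0.1, -0.0, 3.0]
width: -0.2
```

Emit:
step_arm:
  deltas:
    - [[0,0,0,-2,0,0,0],[0,0,0,-2,0,0,0],[0,0,0,0,0,0,0]]

```text
clock: 14.8
eef_pos: [529.7, 51.6, 126.6]
tool_rot: [-3.141, -0.001, 1.438]
force: [0.7, 1.1, 3.3]
width: 0.3
```

Run:
```python
from h import *
st,i,p,d=snap("wrist","wrist16"); pr(st); zoom(p,(190,130,320,270),"wrist16z")
```

```text
14.8 [529.7  51.6 126.6] [-3.1412e+00 -7.0000e-04  1.4383e+00] F [0.66 1.12 3.26] w 0.3 q [-0.39  0.65  0.37  1.96 -0.41  0.6   0.11]
```

View pics/wrist16z.png

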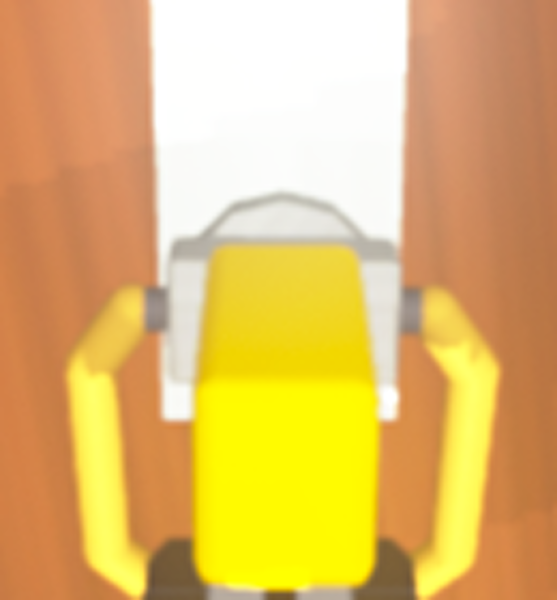

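Emit:
step_arm:
  deltas:
    - [[0,0,0,-2,0,0,0],[0,0,0,-2,0,0,0],[0,0,0,0,0,0,0]]

```text
clock: 15.1
eef_pos: [529.6, 51.5, 122.7]
tool_rot: [-3.141, -0.001, 1.438]
force: [0.4, 2.6, 2.9]
width: 0.2
```

Emit:
step_arm:
  deltas:
    - [[0,0,0,-2,0,0,0],[0,0,0,-2,0,0,0],[0,0,0,0,0,0,0]]

```text
clock: 15.35
eef_pos: [529.6, 51.3, 118.7]
tool_rot: [-3.141, -0.0, 1.438]
force: [-0.0, 3.4, 3.3]
width: -0.0
```

Run:
```python
from h import *
st,i,p,d=snap("wrist","wrist17"); pr(st); zoom(p,(190,130,320,270),"wrist17z")
st,i,p,d=snap("scene","scene17"); pr(st); zoom(p,(240,100,300,150),"scene17z")
```

```text
15.35 [529.6  51.3 118.7] [-3.1413e+00 -3.0000e-04  1.4381e+00] F [-0.01  3.45  3.29] w -0.0 q [-0.39  0.67  0.37  1.96 -0.41  0.58  0.12]
15.4 [529.7  51.1 118.8] [-3.1414e+00 -2.0000e-04  1.4379e+00] F [0.63 2.96 3.91] w 0.3 q [-0.39  0.67  0.37  1.96 -0.41  0.58  0.12]
```

View pics/wrist17z.png

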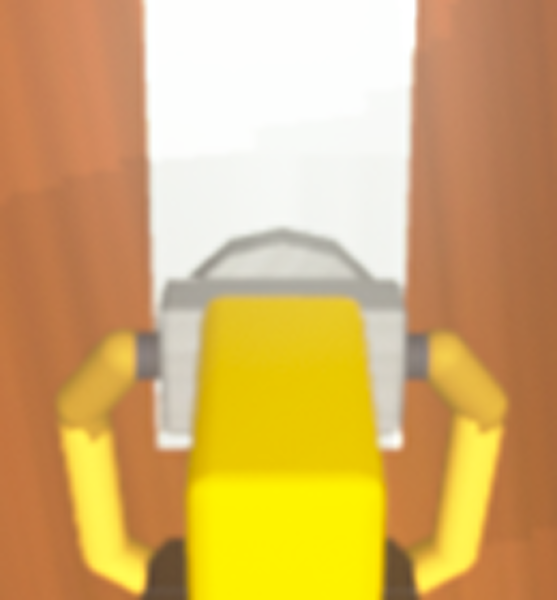

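View pics/scene17z.png

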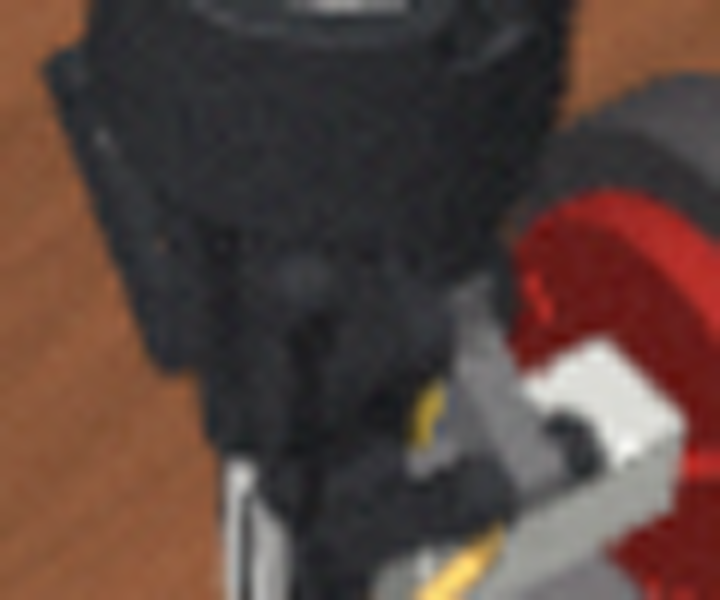

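A +y drag of 3.4 N has built up, from the wire sliding inward under the tips. I'll follow the arc a little while going down.

Emit:
step_arm:
  deltas:
    - [[0,0.1,0.8,-2,0,0,0],[0,0.1,0.8,-2,0,0,0],[0,0,0,0,0,0,0]]

```text
clock: 15.7
eef_pos: [529.7, 52.8, 114.6]
tool_rot: [-3.141, -0.0, 1.438]
force: [0.7, 2.3, 2.6]
width: -0.3
```

Emit:
step_arm:
  deltas:
    - [[0,0.1,0.8,-2,0,0,0],[0,0,0,-1,0,0,0],[0,0,0,0,0,0,0]]

```text
clock: 15.95
eef_pos: [529.7, 53.1, 111.6]
tool_rot: [-3.141, 0.001, 1.438]
force: [-0.0, 2.5, 2.3]
width: -0.2
```

Run:
```python
from h import *
st,i,p,d=snap("wrist","wrist18"); pr(st); zoom(p,(190,130,320,270),"wrist18z")
st,i,p,d=snap("scene","scene18"); pr(st); zoom(p,(240,110,300,160),"scene18z")
```

```text
15.95 [529.7  53.1 111.6] [-3.1410e+00  5.0000e-04  1.4378e+00] F [-0.03  2.52  2.27] w -0.2 q [-0.39  0.68  0.36  1.97 -0.42  0.57  0.12]
16.0 [529.7  52.9 111.7] [-3.1410e+00  6.0000e-04  1.4376e+00] F [-0.09  1.94  1.87] w 0.1 q [-0.39  0.68  0.36  1.97 -0.42  0.57  0.12]
```

View pics/wrist18z.png

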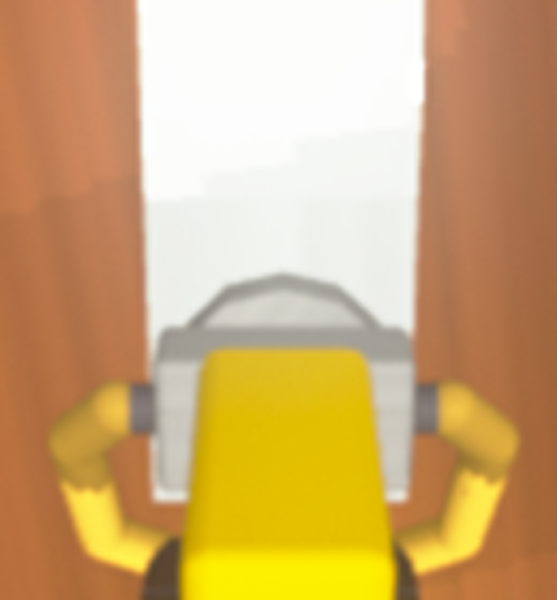

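View pics/scene18z.png

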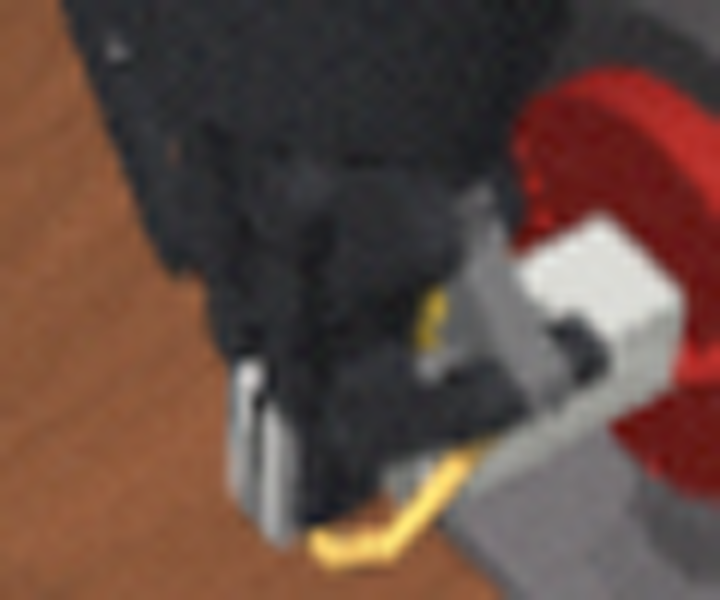

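Emit:
step_arm:
  deltas:
    - [[0,0.1,0.5,-2,0,0,0],[0,0,0,0,0,0,0]]

```text
clock: 16.22
eef_pos: [529.6, 53.4, 109.6]
tool_rot: [-3.141, 0.001, 1.438]
force: [0.3, 0.6, -0.7]
width: -0.0
```

Emit:
step_arm:
  deltas:
    - [[0,0,0,-2,0,0,0],[0,0,0,0,0,0,0]]

```text
clock: 16.38
eef_pos: [529.5, 53.1, 107.4]
tool_rot: [-3.14, 0.001, 1.437]
force: [-0.3, -0.3, 0.6]
width: -0.1
```

Run:
```python
from h import *
st,i,p,d=snap("wrist","wrist19"); pr(st); zoom(p,(190,130,320,270),"wrist19z")
st,i,p,d=snap("scene","scene19"); pr(st); zoom(p,(240,110,300,160),"scene19z")
```

```text
16.38 [529.5  53.1 107.4] [-3.1404e+00  1.0000e-03  1.4373e+00] F [-0.28 -0.32  0.56] w -0.1 q [-0.38  0.68  0.35  1.97 -0.42  0.56  0.13]
16.43 [529.6  53.2 107.6] [-3.1406e+00  9.0000e-04  1.4373e+00] F [ 0.63  0.91 -0.39] w -0.3 q [-0.38  0.68  0.35  1.97 -0.42  0.56  0.13]
```

View pics/wrist19z.png

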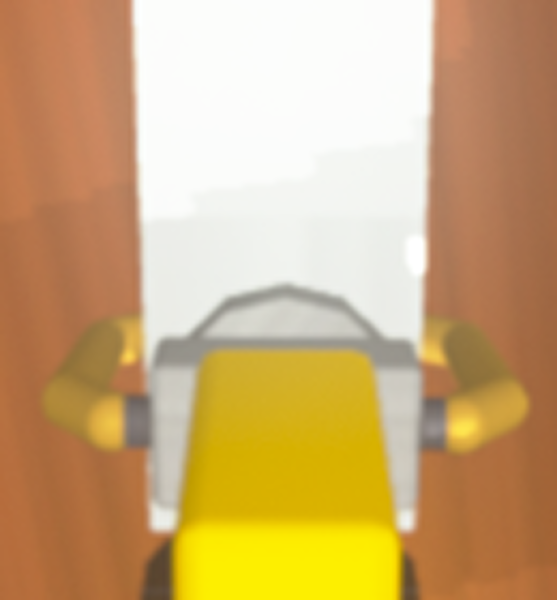

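View pics/scene19z.png

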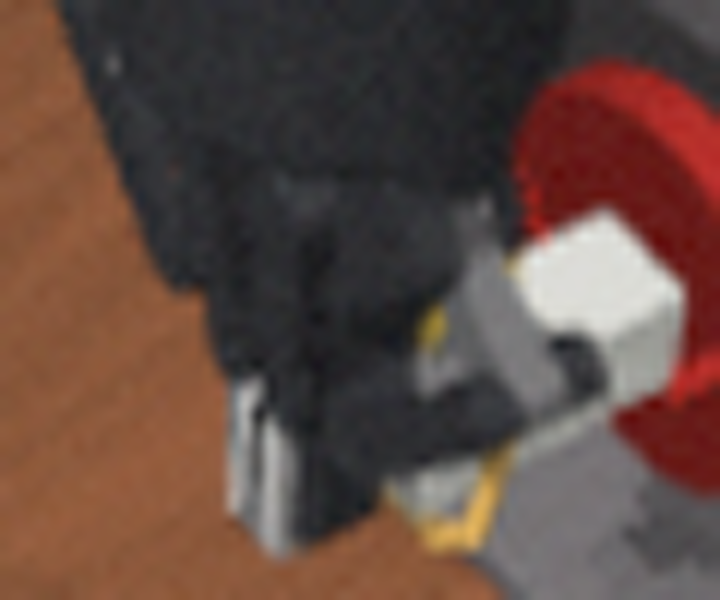

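The ring has snapped shut: the force is zero, and the wire now runs down and under the bar. I'll back off outward a little, then straight up and away.

Emit:
step_arm:
  deltas:
    - [[0,-0.5,-4,0,0,0,0],[0,-0.8,-6,5,0,0,0],[0,-1,-8,15,0,0,0],[0,-1,-8,25,0,0,0],[0,0,-8,30,0,0,0],[0,0,0,35,0,0,0],[0,0,0,20,0,0,0]]

```text
clock: 17.07
eef_pos: [527.8, 17.7, 241.6]
tool_rot: [3.138, -0.0, 1.435]
force: [1.1, -0.0, -0.0]
width: 0.4
```

Emit:
step_arm:
  deltas:
    - [[0,-10,-25,10,0,0,0],[0,-10,-30,0,0,0,0],[0,-10,-30,0,0,0,0],[0,0,-30,0,0,0,0],[0,0,-20,0,0,0,0],[0,0,0,0,0,0,0],[0,0,0,0,0,0,0]]

```text
clock: 17.65
eef_pos: [496.2, -117.0, 248.4]
tool_rot: [3.141, 0.0, 1.434]
force: [-0.5, 0.6, -0.2]
width: 0.4
```

Run:
```python
from h import *
st,i,p,d=snap("wrist","wrist20"); pr(st)
st,i,p,d=snap("scene","scene20"); zoom(p,(240,80,340,160),"scene20z")
st,i,p,d=snap("top","top20"); zoom(p,(100,170,220,250),"top20z")
```

```text
17.65 [ 496.2 -117.   248.4] [3.1412e+00 2.0000e-04 1.4339e+00] F [-0.54  0.59 -0.25] w 0.4 q [-0.16  0.45  0.49  1.9  -0.28  0.85  0.33]
```

View pics/scene20z.png

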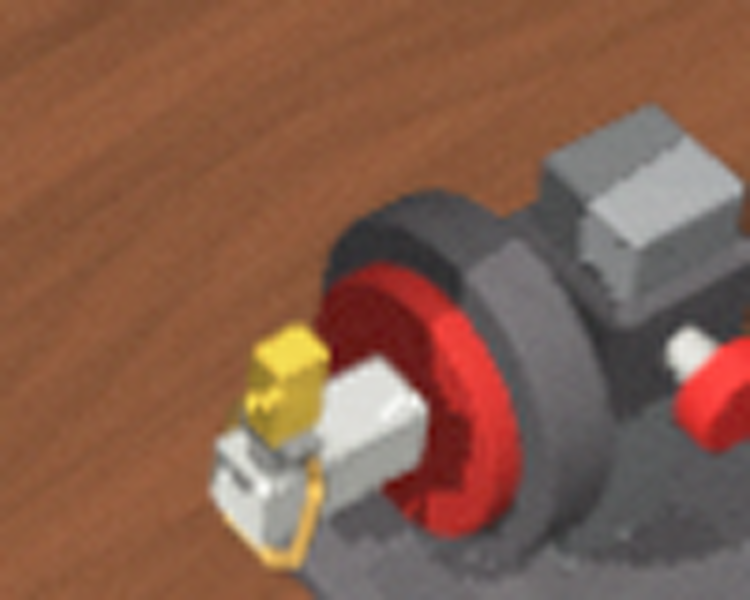

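View pics/top20z.png

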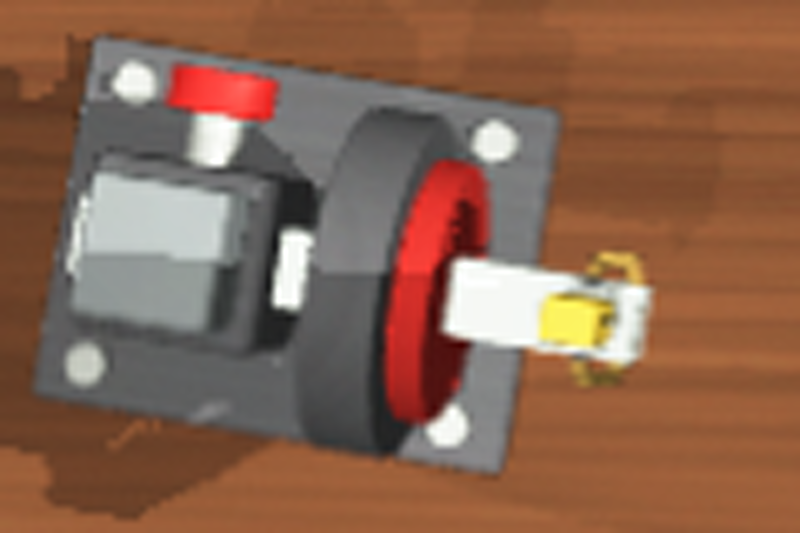

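View pics/scene20.png

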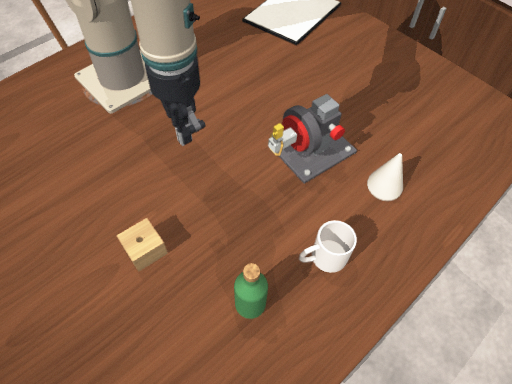

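View pics/wrist20.png

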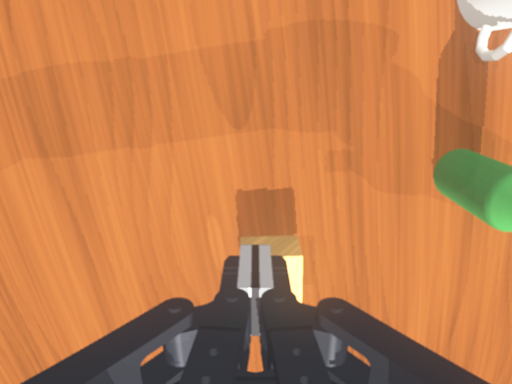

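The ring hangs around the bar, and the mug, bottle and cone look untouched. I'll check seating by the tab-top height (should be 166, with the bar at 124).

Run:
```python
from h import *; import pickle
for n in ("top20","scene20"):
    st,i,p,d=pickle.load(open(n+".pkl","rb")); C=cloud(i,d); hsv=cv2.cvtColor(p,cv2.COLOR_RGB2HSV)
    near=(np.linalg.norm(C[...,:2]-[534.5,85],axis=2)<14)
    m=near&(hsv[...,1]>150)&(hsv[...,0]>20)&(hsv[...,0]<35)&(C[...,2]>140)
    q=C[m]; print(n,len(q),np.sort(q[:,2])[-12:].round(1), q[q[:,2]>162].mean(0).round(1))
    b=(np.linalg.norm(C[...,:2]-[538,107],axis=2)<6); print("bar z",np.median(C[b][:,2]))
```

```text
top20 60 [166.9 166.9 167.  167.  167.2 167.2 167.2 167.3 167.7 167.8 168.2 169. ] [534.5  82.4 165.7]
bar z 123.90956918169239
scene20 113 [165.1 165.4 165.5 165.5 165.5 165.7 165.8 165.9 165.9 166.1 166.3 167.1] [537.1  82.1 164.5]
bar z 121.76573141197676
```

Run:
```python
from h import *; import pickle
from cell import ctrl
def top(i,p,d,c,zmin,zmax):
    C=cloud(i,d); hsv=cv2.cvtColor(p,cv2.COLOR_RGB2HSV)
    m=(np.linalg.norm(C[...,:2]-c,axis=2)<14)&(hsv[...,1]>110)&(hsv[...,0]>20)&(hsv[...,0]<35)&(hsv[...,2]>150)&(C[...,2]>zmin)&(C[...,2]<zmax)
    return np.median(C[m][:,2]).round(2),m.sum()
for n in("top","scene"):
    z=np.load(n+"0.npz"); i=ctrl.camera_info(n); print(n,"rest tab (94)",top(i,z['p'],z['d'],[496,-258],90,99))
    C=cloud(i,z['d']); print(" block z", np.median(C[(np.abs(C[...,:2]-[480,-270]).max(2)<8)][:,2]), "bar0",np.median(C[np.linalg.norm(C[...,:2]-[538,107],axis=2)<6][:,2]))
    st,i,p,d=pickle.load(open(n+"20.pkl","rb")); print(" now",top(i,p,d,[534.5,83],162,171))
```

```text
top rest tab (94) (np.float64(95.11), np.int64(52))
 block z 53.93358353124643 bar0 125.17260732265076
 now (np.float64(165.87), np.int64(58))
scene rest tab (94) (np.float64(94.29), np.int64(66))
 block z 52.60833237609697 bar0 121.7708899185892
 now (np.float64(164.6), np.int64(48))
```

The depth puts the tab top 42.0 mm over the bar in the top view, so the collar is home within noise. There is plenty of time, so I'll confirm with a gentle touch on the tab top (contact expected at TCP z ≈ 174).

Emit:
step_arm:
  deltas:
    - [[0,6,28,0,0,0,0],[0,6,30,0,0,0,0],[0,6,30,0,0,0,0],[0,6,30,0,0,0,0],[0,6,30,0,0,0,0],[0,5,25,0,0,0,0],[0,3,16,0,0,0,0],[0,0,11,0,0,0,0],[0,0,0,0,0,0,0],[0,0,0,0,0,0,0]]

```text
clock: 18.63
eef_pos: [534.3, 85.0, 247.9]
tool_rot: [-3.141, 0.001, 1.439]
force: [0.5, -1.0, -0.1]
width: -0.2
```

Run:
```python
from h import *
st,i,p,d=snap("wrist","wrist21"); pr(st)
```

```text
18.63 [534.3  85.  247.9] [-3.1411e+00  7.0000e-04  1.4394e+00] F [ 0.48 -1.03 -0.09] w -0.2 q [-0.53  0.5   0.48  1.82 -0.29  0.89 -0.05]
```

View pics/wrist21.png

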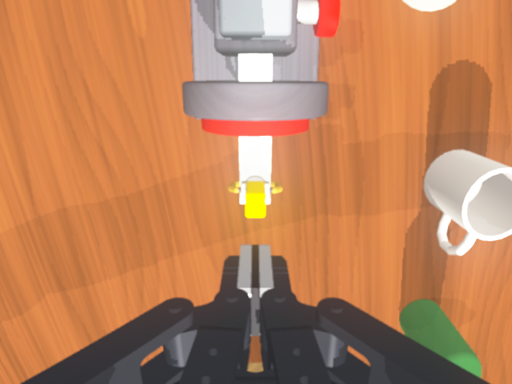

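The view shows the pin at (255,200), centred on the bar, with both ring legs down at its sides. Lowering toward the tab top.

Emit:
step_arm:
  deltas:
    - [[0,0,0,-20,0,0,0],[0,0,0,-25,0,0,0],[0,0,0,-15,0,0,0],[0,0,0,-6,0,0,0],[0,0,0,0,0,0,0],[0,0,0,0,0,0,0]]

```text
clock: 19.18
eef_pos: [535.2, 83.6, 182.6]
tool_rot: [3.141, 0.0, 1.436]
force: [0.2, 0.5, -0.2]
width: 0.4
```

Emit:
step_arm:
  deltas:
    - [[0,0,0,-2,0,0,0],[0,0,0,-2,0,0,0],[0,0,0,0,0,0,0]]

```text
clock: 19.43
eef_pos: [535.0, 84.8, 178.4]
tool_rot: [3.141, -0.0, 1.438]
force: [-0.6, -0.2, -0.6]
width: -0.2
```

Emit:
step_arm:
  deltas:
    - [[0,0,0,-2,0,0,0],[0,0,0,0,0,0,0]]

```text
clock: 19.6
eef_pos: [534.8, 84.9, 176.1]
tool_rot: [3.141, -0.0, 1.438]
force: [0.2, -1.0, -0.2]
width: 0.1
```

Emit:
step_arm:
  deltas:
    - [[0,0,0,-1,0,0,0],[0,0,0,0,0,0,0]]

```text
clock: 19.77
eef_pos: [534.7, 84.9, 174.9]
tool_rot: [-3.141, 0.0, 1.438]
force: [0.1, 0.2, -0.4]
width: 0.3
```

Emit:
step_arm:
  deltas:
    - [[0,0,0,-1,0,0,0],[0,0,0,0,0,0,0]]

```text
clock: 19.93
eef_pos: [534.7, 84.8, 173.9]
tool_rot: [-3.141, 0.0, 1.438]
force: [-0.9, 0.5, -0.1]
width: 0.4
```

Emit:
step_arm:
  deltas:
    - [[0,0,0,-1,0,0,0],[0,0,0,0,0,0,0]]

```text
clock: 20.1
eef_pos: [534.8, 84.8, 172.9]
tool_rot: [-3.142, 0.0, 1.438]
force: [0.5, 0.8, -0.2]
width: 0.0
```

Emit:
step_arm:
  deltas:
    - [[0,0,0,-1,0,0,0],[0,0,0,0,0,0,0]]

```text
clock: 20.27
eef_pos: [534.8, 84.8, 172.0]
tool_rot: [3.142, -0.0, 1.438]
force: [-1.7, 0.2, 1.8]
width: -0.1
```

Emit:
step_arm:
  deltas:
    - [[0,0,0,-1,0,0,0],[0,0,0,0,0,0,0]]

```text
clock: 20.43
eef_pos: [534.8, 84.8, 171.1]
tool_rot: [3.141, -0.0, 1.438]
force: [-0.1, 0.0, 2.9]
width: 0.2
```

Contact came at 173 mm and the force rises at the bush's own rate, so the collar is hard on the bar (the bar sags slightly under the pin's weight). Retreating.

Emit:
step_arm:
  deltas:
    - [[0,0,0,5,0,0,0],[0,0,0,15,0,0,0],[0,0,0,25,0,0,0],[0,0,0,30,0,0,0],[0,-5,-30,5,0,0,0],[0,-5,-35,0,0,0,0],[0,-5,-35,0,0,0,0],[0,-5,-30,0,0,0,0],[0,-5,-20,0,0,0,0],[0,0,0,0,0,0,0]]

```text
clock: 21.27
eef_pos: [508.4, -71.0, 251.8]
tool_rot: [3.141, 0.003, 1.43]
force: [0.4, -0.3, 0.3]
width: 0.2
```

Emit:
step_arm:
  deltas:
    - [[0,0,0,0,0,0,0],[0,0,0,0,0,0,0],[0,0,0,0,0,0,0]]

```text
clock: 21.52
eef_pos: [510.1, -63.7, 250.9]
tool_rot: [-3.141, -0.001, 1.44]
force: [-0.2, 1.2, 0.1]
width: 0.2
```

Run:
```python
from h import *
st,i,p,d=snap("scene","scene22"); pr(st); zoom(p,(240,80,340,160),"scene22z")
```

```text
21.52 [510.1 -63.7 250.9] [-3.1414e+00 -8.0000e-04  1.4400e+00] F [-0.16  1.2   0.14] w 0.2 q [-0.27  0.46  0.49  1.89 -0.28  0.86  0.23]
```

View pics/scene22z.png

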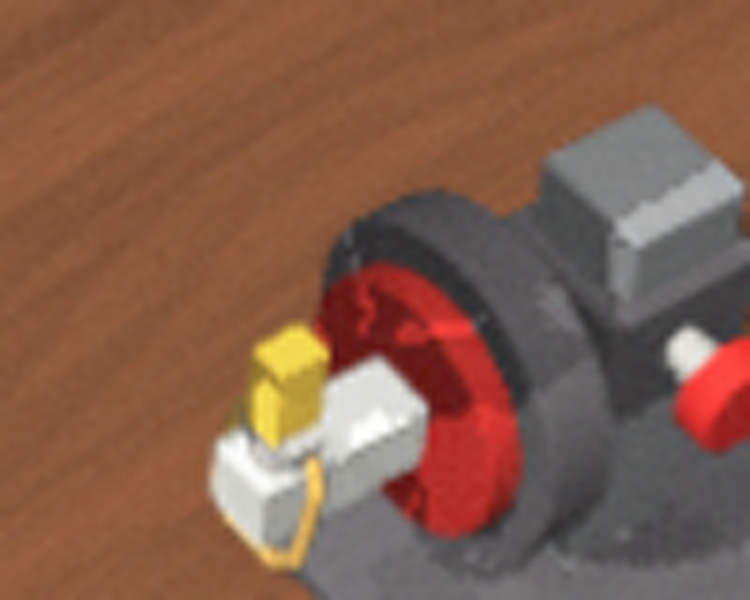

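The pin stands upright with its collar on the bar and the ring closed round the bar. The arm is clear, so I'll hand in.

```bash
python3 -c "
from cell import ctrl
print(ctrl.finish_job())"
```

```text
the job is handed in; nothing more can be done
None
```

The linchpin is in the bar's hole with its collar home, the brass ring is snapped shut round the bar, and the arm was clear when I handed in at 21.6 s. I took the pin from its rest, turned it so its ring side faces the bar's free end, and pushed it down gently. I then released it and pressed the ring down with shut fingers until it snapped over. `finish_job` gave no verdict, so the checks below are my own.

**Last checks**
- **Pin seated:** The top camera's depth puts the tab top 42.0 mm above the bar, as it should be. A light touch of about 3 N on the tab met only the bar's own springiness.
- **Ring shut:** The pictures show the ring hanging down round and under the bar, and the push force had fallen to zero.
- **Forces:** The largest vertical force I read was about 4 N, which is roughly 3 mm on the bush against the 10 mm limit.
- **Bystanders:** The mug, bottle and cone look unmoved in the pictures.

**Readings that disagreed**
- **Scene camera depth:** It gave 42.8 mm from tab top to bar, against 42 mm. Its bar reading was already about 2 mm low at the start.
- **Wrist camera:** It read about 3 mm off the fixed cameras in y. I got round this by comparing pin and hole in the same view.
- **Contact heights:** The fingertips met the ring about 4 mm lower and the tab about 1 mm lower than I expected. I put this down to the bar sagging a little under the pin and to finger geometry.
- **Ring drag:** About 3 N of sideways drag built up while I swung the ring, so I followed its arc slightly to ease it.

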